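Square two plates in the corner jig and hold them down

TASK

Take the wide plate from the sloping rack, lay it flat on the corner jig and square it up so that it touches both fences, its long edge along the long fence; then do the same with the narrow plate on top of it, lengthwise the same way. When both are flush with the two fences, swing the hold-down bar down until its pad rests on the stack, and leave the bar up until then. Do not drop the plates, and leave the other things on the bench where they are.

Things in the scene. Friction and masses are not known exactly. Their poses are not given: they have to be found in the camera images.
- rack: grey fixed sloping rack, 270 mm wide (y), left or right of the jig. Origin: under its middle on the bench; x level, to the high side, z up. Its board slopes 30 degrees, low edge to -x, high end 113 mm up. Two black ribs, 28 mm wide, 8 mm high, run up the slope at y = +-64 mm; a plate lies on each, so 8 mm off the board, low end near a lip whose top is 2 mm below the plate's upper face
- wide_plate: bare aluminium plate 120 x 66 x 12 mm, about 0.26 kg, two small dark marks on its upper face. Origin: centre of its underside; x along the 120 mm, y along the 66 mm, z out of the upper face. Starts on either rib of the rack, length up the slope, so leaning 30 degrees. Same end for end
- narrow_plate: bare aluminium plate 120 x 48 x 12 mm, about 0.19 kg, marked the same; origin and axes as for the wide plate. Starts on the rack's other rib
- jig: fixed dark steel base 270 x 165 x 10 mm with two bright steel fences forming an inside corner. Origin: at its underside, near the middle; x level, along the long fence, away from the robot. Fences 12 mm thick, 28 mm above the base: the long one (190 mm) on the +y side, the short one (142 mm) across the +x end. From the corner the base runs 215 mm to -x and 142 mm to -y, free of other things
- corner (a point): inside corner where the two fences' inner faces meet the base's top; axes as the jig. A squared wide plate has its underside's centre at (-60, -33, 0) mm here, its 120 mm length along x; the squared narrow plate on top of it at (-60, -24, 12) mm
- hold_down (a joint): angle (rad) of the hold-down bar: 0 = level, its pad resting on two stacked plates; grows as it is raised, 1.57 = upright. It swings about a line along the jig's y, over the short fence towards -x. Starts up (1.35 to 1.7). Stiff hinge (about 0.06 N m): it stays where it is left; 1 to 2 N at its end moves it
- bar_hinge (a point): hinge axis of the hold-down bar, behind the short fence: at (27, -26, 34) mm from the corner in the jig's axes
- bar_end (a point): free end of the hold-down bar (steel, 14 mm wide, 8 mm thick), on its centre line, 95 mm from the hinge. A round pad of 14 mm diameter sits on its underside 78 mm from the hinge
- slug_a: plain round steel slug, 50 mm diameter, 32 mm high, standing between the rack and the jig; bystander, loose; origin: centre of its underside
- slug_b: another steel slug of the same size, standing between the rack and the jig, farther out; bystander, loose; origin: centre of its underside
- slug_c: a third steel slug of the same size, beyond slug_b; bystander, loose; origin: centre of its underside
- tape_roll: empty cardboard tape core lying flat, 90 mm outside diameter, 25 mm high; bystander, loose; origin: centre of its underside
- wrench: open-ended wrench, 170 mm long, lying flat; bystander, loose; origin: near its middle
- mug: white mug, 76 mm across, 85 mm high; bystander, loose; origin: centre of its underside
- oil_can: plain steel can, 60 mm diameter, 120 mm high; bystander, loose; origin: centre of its underside
Things that resemble listed ones, but are neither listed nor needed, are in the scene too. What is shaped like the narrow_plate but brown is not meant.

How it is judged (in metres and radians):
On the way, in this order (a step that is already met when the one before it is completed fails the run):
1. the wide plate lies flat on the jig, let go, flush with both fences within 3 mm, the hold-down bar still up (x of wide_plate in the frame of corner between -0.063 and -0.057 m and y of wide_plate in the frame of corner between -0.036 and -0.03 m and z of wide_plate in the frame of corner between -0.003 and 0.003 m and angle between the x axis of wide_plate and the x axis of jig, either way round below 0.03 rad and angle between wide_plate's own z axis and vertical below 0.03 rad and linear speed of wide_plate below 0.02 m/s and contact force between wide_plate and the fingers below 0.1 N and value of joint hold_down above 1 rad), for 0.2 s.
2. the narrow plate lies on the wide one, let go, both flush with both fences within 3 mm, the bar still up (all of step 1 and x of narrow_plate in the frame of corner between -0.063 and -0.057 m and y of narrow_plate in the frame of corner between -0.027 and -0.021 m and z of narrow_plate in the frame of corner between 0.009 and 0.015 m and angle between the x axis of narrow_plate and the x axis of jig, either way round below 0.03 rad and angle between narrow_plate's own z axis and vertical below 0.03 rad and linear speed of narrow_plate below 0.02 m/s and contact force between narrow_plate and the fingers below 0.1 N), for 0.2 s.
3. the hold-down bar is level, its pad on the stack (value of joint hold_down between -0.05 and 0.05 rad), for 0.2 s.
At the end, for the whole second after the job is handed in: Both plates lie flat in the jig, the narrow on the wide, each within 3 mm of flush with both fences and square to the jig within 0.03 rad, at rest and let go; the hold-down bar is level within 0.05 rad, its pad on the stack (all of step 3 and x of wide_plate in the frame of corner between -0.063 and -0.057 m and y of wide_plate in the frame of corner between -0.036 and -0.03 m and z of wide_plate in the frame of corner between -0.003 and 0.003 m and angle between the x axis of each of wide_plate, narrow_plate and the x axis of jig, either way round below 0.03 rad and angle between each of wide_plate, narrow_plate's own z axis and vertical below 0.03 rad and x of narrow_plate in the frame of corner between -0.063 and -0.057 m and y of narrow_plate in the frame of corner between -0.027 and -0.021 m and z of narrow_plate in the frame of corner between 0.009 and 0.015 m and linear speed of each of wide_plate, narrow_plate below 0.02 m/s and contact force between each of wide_plate, narrow_plate and the fingers below 0.1 N); the robot touches nothing.
It fails at once if a plate is dropped (free fall of more than about 10 mm) ((contact force between wide_plate and anything else below 0.01 N and linear speed of wide_plate above 0.45 m/s) or (contact force between narrow_plate and anything else below 0.01 N and linear speed of narrow_plate above 0.45 m/s)).
It fails at once if a bystander is moved more than 25 mm (distance of any of slug_a, slug_b, slug_c, tape_roll, wrench, mug, oil_can from where it was at the start of the episode above 0.025 m).
It also fails if it takes over 72 s, if anything falls off the work surface, if the arm or the gripper's body presses on something with over 40 N, if the wrist force passes 120 N, or if a joint passes its speed limit or range.

ROBOT

A 6-joint arm with a two-finger parallel gripper is mounted at the origin on the work surface. World frame = base frame: x ahead of the robot, y to its left, z up, the work surface at z = 0. Lengths are in mm, angles in rad, forces in N, time in s.
With the tool pointing down it reaches from about 300 to 775 mm from the base axis. Payload 14.6 kg.
Tool frame: the origin (TCP) lies midway between the tips of the shut fingers; the grasp point (between the pads) lies 19 mm behind it; z points along the fingers, y is the direction in which the jaws open and shut (so a half turn about z gives the same grasp; the last joint's range is limited). The gripper opens to 94 mm and grips with 3 to 60 N. Pads are 16 mm wide; open, the fingers measure 119 mm over their backs; the gripper's body (75 mm by 177 mm) begins 78 mm behind the grasp point.
Start: joints at [1.077, 0.3, 1.521, -0, 1.321, -0.067], TCP at [227.674, 500.653, 205.446] pointing down, gripper open.
Joint ranges: [-3.03, 3.03], [-0.79, 2.21], [0.23, 2.52], [-1.04, 4.18], [0, 3.07], [-2.55, 2.55]. Speed limits (rad/s): [2.22, 2.22, 2.57, 3.14, 3.14, 3.14].

INTERFACE

Orientations are given as [roll, pitch, yaw] about the fixed x, y, z axes, in that order (R = Rz(yaw) Ry(pitch) Rx(roll)).
In Python, from cell import read_state, camera, get_calibration, sign_off gives the robot as it stands.
- The arm moves only by the tool carry_out, never from a script. Its argument "series" is a list of rows, each an object with "delta_pos": the shift along the world's x, y, z in mm, a list of three; "turn": the turn, a rotation vector about the world's x, y, z in rad, a list of three; "hand": the opening, from 0 (shut) to 1 (fully open). A call has 1 to 8 rows; each row is the pose to reach, as a shift and turn from the pose commanded when the call began; what a row does not reach only later rows make up. A row lasts 1/8 s, in which the tool goes at most 62.5 mm and 10.7 degrees, less where a joint would pass 70% of its speed; a pose out of reach is approached as far as the arm can. A call with a gripper value outside its range is refused whole. The fingers move at their own pace and stop on an object; "squeeze" is the grip in N (left out, the last holds). Time passes only in rows, so rows that repeat a pose let the fingers close. It gives the time, the measured TCP pose, the force and the opening at its end, in the units of the state.
- read_state(): the state, without advancing time (a new reading comes with each control period).
- camera(name): name is "scene" or "top" or "wrist"; returns the picture (400x640x3 uint8, red, green, blue); there is no depth.
- get_calibration(name): a dict with "intrinsics" (3x3 intrinsics, pixels), "pose" (4x4, takes a point from camera to world coordinates). Camera axes: x right, y down, z forward; pixel columns grow to the right and rows downward; lengths in mm; the calibration is good to about 2 mm. The wrist camera is an equidistant fisheye: a pixel r from the principal point sees the ray r / f radians off the axis. A picture is of the moment at which its call begins: read the wrist's pose just before it. get_calibration takes no time and is no camera call; for the wrist camera it gives the pose at the moment of the call.
- sign_off(): hands the job in, once; it reports no verdict.
The state is a dict: "clock": time; "joints": joint angles; "qd": joint speeds; "effort": joint torques, N m; "eef_pos": TCP position; "eef_rot": TCP orientation; "wrist_force": force on the tool from outside, world axes, zero at the start; "moment": the same for the moment, N m; "finger_gap": finger opening in mm.
Only numpy, scipy, OpenCV 4.12 (cv2) and the standard library are available. Lean on these libraries where they do the work, as an engineer would, in place of code of your own. Each camera call takes 0.05 s, during which the arm holds its last target.

## Working session

There is one attempt and no reset: what is moved stays moved. The work goes in short steps, Python scripts to look and compute and a tool call to move; the robot and the scene stay as the last step left them, time stands still between calls to the robot, and variables do not carry over. Pictures are saved under pics/ and viewed, and the job is handed in when it is done.

Besides the shell and the picture viewer there is one more tool, called after "Emit:" by a JSON object that holds its "fn" and its "kwargs". carry_out: Moves the arm, as the interface text tells. Its arguments: {"type":"object","properties":{"series":{"type":"array"},"squeeze":{"type":"number"}},"required":["series"]}

```bash
mkdir -p pics; ls
python3 - <<'E'
from cell import *
import cv2,json
print(read_state())
for n in ["scene","top","wrist"]:
    c=get_calibration(n);print(n,c)
    cv2.imwrite(f"pics/{n}0.png",camera(n)[:,:,::-1])
E
```

```text
pics
{'clock': 0.0, 'joints': array([ 1.07740806e+00,  3.00490262e-01,  1.52158508e+00,  5.21810000e-06,
        1.32071156e+00, -6.66013836e-02]), 'qd': array([ 0.00091689, -0.00148056, -0.00113928, -0.00150132, -0.00101212,
        0.00053345]), 'effort': array([-2.38864442e-05, -5.31807768e+01, -3.52742743e+01,  7.08805863e-02,
        2.43749586e-02, -1.17202417e-04]), 'eef_pos': array([227.54623515, 500.42758465, 204.87413422]), 'eef_rot': array([-3.14040139e+00, -8.45226098e-05,  2.71480442e+00]), 'wrist_force': array([ 0.50186413, -0.13374367, -0.16282367]), 'moment': array([ 0.02525137,  0.01693189, -0.0159641 ]), 'finger_gap': 93.97893217440274}
scene {'intrinsics': array([[384.94059926,   0.        , 325.51119   ],
       [  0.        , 384.94059926, 201.52334692],
       [  0.        ,   0.        ,   1.        ]]), 'pose': array([[-7.69077873e-01,  4.76190218e-01, -4.26335668e-01,
         1.08414945e+03],
       [ 6.39006164e-01,  5.87251570e-01, -4.96796454e-01,
         5.57664385e+02],
       [ 1.37966786e-02, -6.54506280e-01, -7.55930673e-01,
         1.04727173e+03]
[... 438 characters left out ...]
],
       [ 3.98818027e-03, -8.56718136e-02, -9.96315429e-01,
         1.94938667e+03],
       [ 0.00000000e+00,  0.00000000e+00,  0.00000000e+00,
         1.00000000e+00]])}
wrist {'intrinsics': array([[309.70691629,   0.        , 323.60878272],
       [  0.        , 309.70691629, 199.9157206 ],
       [  0.        ,   0.        ,   1.        ]]), 'pose': array([[ 4.13964130e-01,  8.74821420e-01,  2.51637006e-01,
         1.55395158e+02],
       [ 9.10293055e-01, -3.97680167e-01, -1.14965379e-01,
         5.33211063e+02],
       [-5.03129804e-04,  2.76654962e-01, -9.60969187e-01,
         3.85361190e+02],
       [ 0.00000000e+00,  0.00000000e+00,  0.00000000e+00,
         1.00000000e+00]])}
```

View pics/scene0.png

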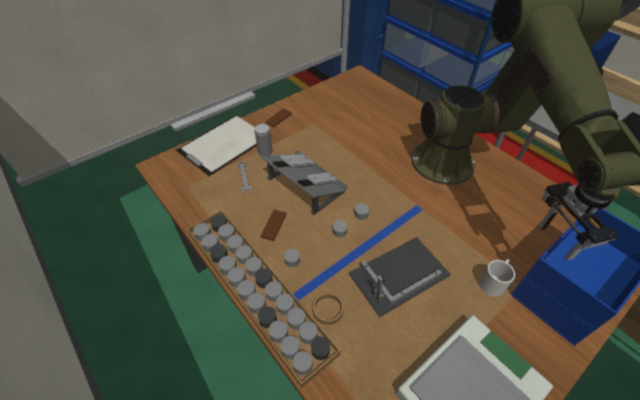

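View pics/top0.png

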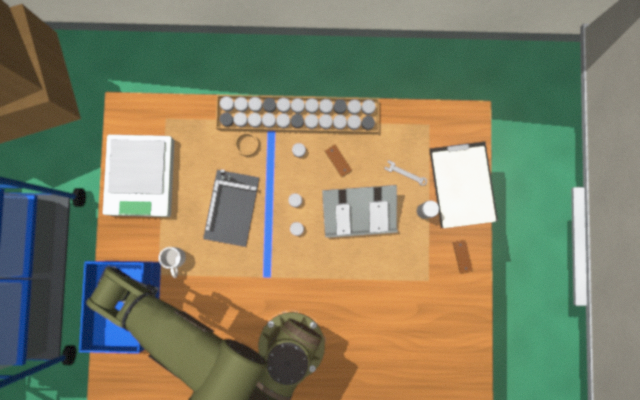

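View pics/wrist0.png

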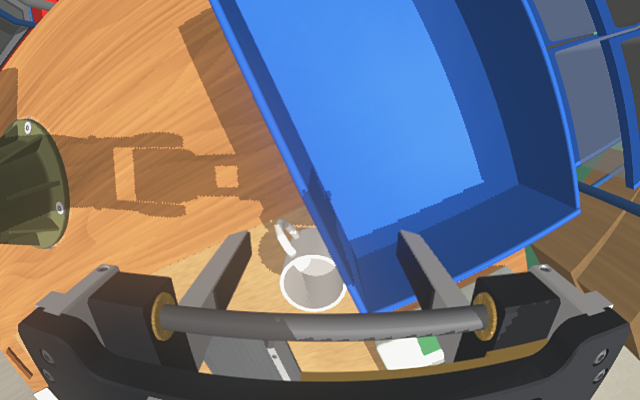

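Run:
```python
import cv2
t=cv2.imread("pics/top0.png")
a=cv2.resize(t[175:250,310:410],None,fx=6,fy=6,interpolation=cv2.INTER_CUBIC)
cv2.imwrite("pics/top_rack.png",a)
a=cv2.resize(t[160:255,190:280],None,fx=6,fy=6,interpolation=cv2.INTER_CUBIC)
cv2.imwrite("pics/top_jig.png",a)
s=cv2.imread("pics/scene0.png")
cv2.imwrite("pics/sc_rack.png",cv2.resize(s[130:225,240:370],None,fx=6,fy=6,interpolation=cv2.INTER_CUBIC))
cv2.imwrite("pics/sc_jig.png",cv2.resize(s[230:325,335:465],None,fx=6,fy=6,interpolation=cv2.INTER_CUBIC))
```

```text
(no output)
```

View pics/top_rack.png

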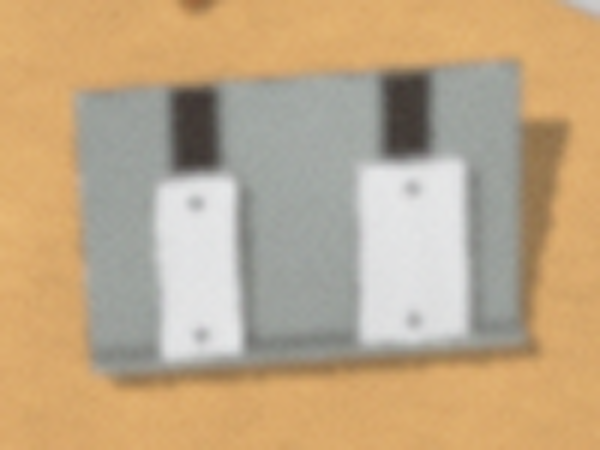

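View pics/top_jig.png

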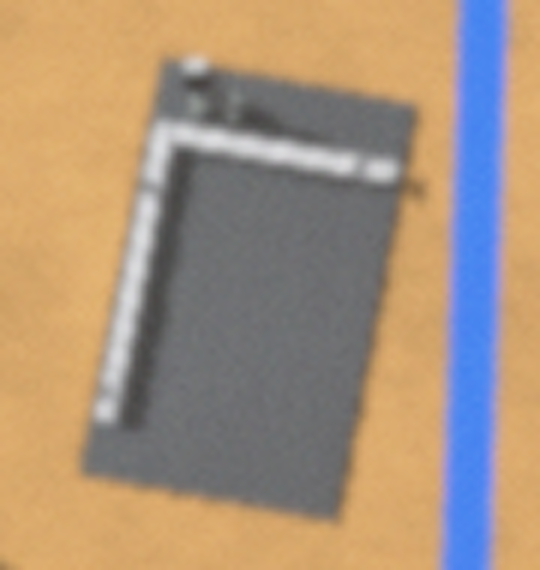

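View pics/sc_rack.png

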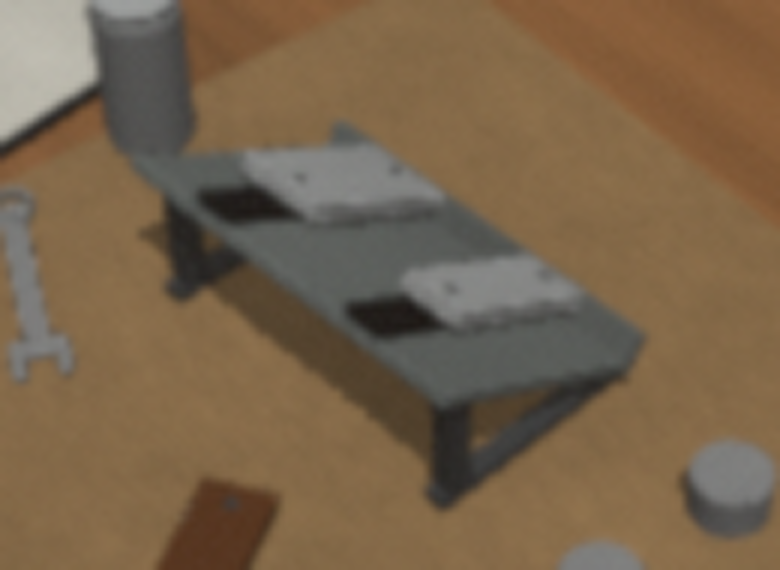

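View pics/sc_jig.png

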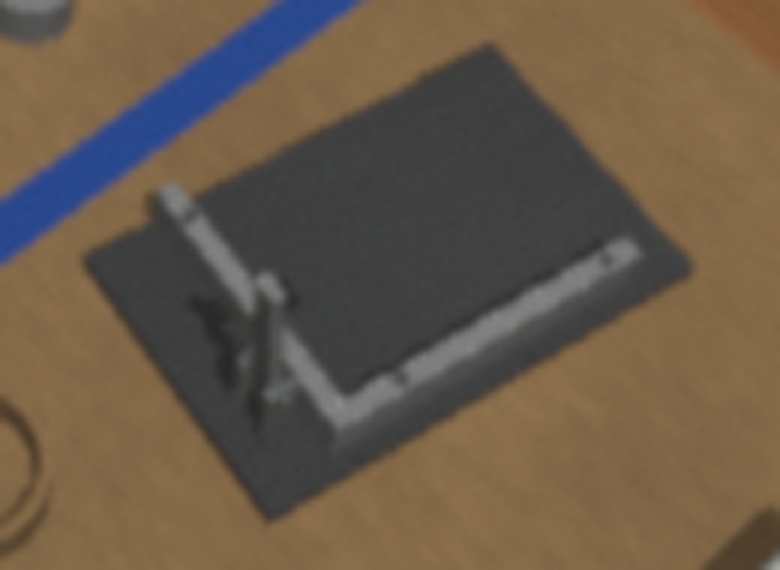

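```bash
cat > h.py <<'E'
import numpy as np, cv2
from scipy.optimize import least_squares
from scipy.spatial.transform import Rotation as Rn
import pickle,os
def cal(n):
    from cell import get_calibration
    c=get_calibration(n);return np.array(c['intrinsics']),np.array(c['pose'])
def ray(K,T,px,fish=False):
    x=(px[0]-K[0,2])/K[0,0];y=(px[1]-K[1,2])/K[1,1]
    if fish:
        r=np.hypot(x,y);d=np.array([x/r*np.sin(r),y/r*np.sin(r),np.cos(r)]) if r>1e-9 else np.array([0,0,1.])
    else: d=np.array([x,y,1.]);d/=np.linalg.norm(d)
    return T[:3,3],T[:3,:3]@d
def proj(K,T,P,fish=False):
    c=T[:3,:3].T@(np.asarray(P,float)-T[:3,3])
    if fish:
        rho=np.hypot(c[0],c[1]);th=np.arctan2(rho,c[2]);s=th/max(rho,1e-9)
        x,y=c[0]*s,c[1]*s
    else: x,y=c[0]/c[2],c[1]/c[2]
    return np.array([K[0,0]*x+K[0,2],K[1,1]*y+K[1,2]])
def onz(K,T,px,z,fish=False):
    o,d=ray(K,T,px,fish);return o+d*(z-o[2])/d[2]
def tri(rs):
    A=np.zeros((3,3));b=np.zeros(3)
    for o,d in rs:
        M=np.eye(3)-np.outer(d,d);A+=M;b+=M@o
    return np.linalg.solve(A,b)
E
python3 - <<'E'
from h import *
Kt,Tt=cal('top');Ks,Ts=cal('scene')
np.set_printoptions(precision=1,suppress=True)
t=lambda p,o:(np.array(p)+.5)/6-.5+np.array(o)
R=(310,175);J=(190,160);SR=(240,130);SJ=(335,230)
print("jig z10 top",[onz(Kt,Tt,t(p,J),10)[:2] for p in[(163,58),(415,105),(340,520),(82,472)]])
print("jig z10 scn",[onz(Ks,Ts,t(p,SJ),10)[:2] for p in[(270,518),(85,258),(490,45),(690,265)]])
# jig fit
X=[(82.5+0,82.5),]
base=np.array([[135,82.5],[135,-82.5],[-135,-82.5],[-135,82.5]])
pt=[t(p,J) for p in[(163,58),(415,105),(340,520),(82,472)]]
ps=[t(p,SJ) for p in[(270,518),(85,258),(490,45),(690,265)]]
def res(v):
    c,s=np.cos(v[2]),np.sin(v[2]);o=[]
    for b,p,q in zip(base,pt,ps):
        P=[v[0]+c*b[0]-s*b[1],v[1]+s*b[0]+c*b[1],10]
        o+=list(proj(Kt,Tt,P)-p)+list(proj(Ks,Ts,P)-q)
    return np.array(o)
r=least_squares(res,[450,200,0]);print("jig",r.x[:2],"yaw %.4f"%r.x[2],r.fun)
for n,a,b in [("wide hi",(412,188),(300,178)),("wide lo",(414,320),(395,170)),("nar hi",(196,204),(450,290)),("nar lo",(201,336),(545,272)),
  ("rack hi L",(77,92),(445,400)),("rack hi R",(520,62),(135,158)),("rack lo L",(97,368),(645,335))]:
    A=ray(Kt,Tt,t(a,R));B=ray(Ks,Ts,t(b,SR));P=tri([A,B]);print(n,P,proj(Kt,Tt,P)-t(a,R))
for n,p,z in [("slugA",(296,229),32),("slugB",(295,200),32),("slugC",(299,150),32),("mug",(168,258),85),("can",(430,209),120),("tape",(248,145),25)]:
    print(n,onz(Kt,Tt,p,z))
E
```

```text
jig z10 top [array([653.6, 300.8]), array([627.4, 139.8]), array([363.8, 178. ]), array([390., 341.])]
jig z10 scn [array([654.5, 303.4]), array([628.4, 143.4]), array([365.2, 185.3]), array([390.2, 343.3])]
jig [508.9 242.1] yaw -0.1528 [-0.6 -0.3 -0.2 -0.  -0.  -0.6 -1.1 -0.5 -0.8  0.2 -0.5 -1.2 -0.9  0.5
  0.7 -0.2]
wide hi [ 519.8 -305.8   95.3] [-0.2  0.2]
wide lo [ 442.4 -313.7   51.2] [-0.2  0.2]
nar hi [ 507.5 -175.8   94.4] [-0.1  0.1]
nar lo [ 429.3 -182.4   54.5] [-0.2  0.1]
rack hi L [ 571.5 -101.5  109.4] [-0.3  0.3]
rack hi R [ 595.6 -367.5  111.1] [-0.3  0.4]
rack lo L [ 407.2 -117.8   37.9] [-0.5  0.5]
slugA [432.4  -8.3  32. ]
slugB [541.   -1.6  32. ]
slugC [731.4 -11.5  32. ]
mug [314.6 448.8  85. ]
can [ 512.  -488.9  120. ]
tape [747.2 183.   25. ]
```

Run:
```python
from h import *
def F(q): 
    r=Rn.from_euler
    return r('z',q[0])*r('y',q[1])*r('z',q[2])*r('y',q[3])*r('z',q[4])
q0=[1.0774,.3005+1.5216,0,1.3207,-.0666]
R0=Rn.from_euler('xyz',[-3.1404,0,2.7148])
C=F(q0).inv()*R0; print(C.as_matrix().round(2))
for nm,j1,yaw,tilt in [("rack",-.65,.09,-np.pi/6),("rack",-.8,.09,-np.pi/6),("jig",.45,-.153,0)]:
  for half in (0,1):
    base=Rn.from_euler('z',yaw)*Rn.from_euler('y',tilt)*Rn.from_euler('xyz',[np.pi,0,np.pi*(1-half)])
    for a in (1.6,1.9):
      W=Rn.from_euler('y',-a)*Rn.from_euler('z',-j1)*base*C.inv()
      e=W.as_euler('ZYZ');print(nm,half,a,e.round(2),base.as_euler('xyz').round(3))
```

```text
[[ 0. -1. -0.]
 [ 1.  0. -0.]
 [ 0. -0.  1.]]
rack 0 1.6 [ 0.38  1.17 -2.39] [ 3.142  0.524 -3.052]
rack 0 1.9 [ 0.45  0.89 -2.53] [ 3.142  0.524 -3.052]
rack 1 1.6 [0.38 1.17 0.75] [ 3.142 -0.524  0.09 ]
rack 1 1.9 [0.45 0.89 0.61] [ 3.142 -0.524  0.09 ]
rack 0 1.6 [ 0.43  1.22 -2.54] [ 3.142  0.524 -3.052]
rack 0 1.9 [ 0.5   0.95 -2.69] [ 3.142  0.524 -3.052]
rack 1 1.6 [0.43 1.22 0.6 ] [ 3.142 -0.524  0.09 ]
rack 1 1.9 [0.5  0.95 0.45] [ 3.142 -0.524  0.09 ]
jig 0 1.6 [ 0.    1.54 -0.97] [3.142 0.    2.989]
jig 0 1.9 [ 0.    1.24 -0.97] [3.142 0.    2.989]
jig 1 1.6 [-0.    1.54  2.17] [ 3.142  0.    -0.153]
jig 1 1.9 [-0.    1.24  2.17] [ 3.142  0.    -0.153]
```

Emit:
{"fn": "carry_out", "kwargs": {"series": [{"delta_pos": [110, -450, 95], "turn": [0, 0, -1.4], "hand": 1}, {"delta_pos": [110, -450, 95], "turn": [0, 0, -1.4], "hand": 1}, {"delta_pos": [110, -450, 95], "turn": [0, 0, -1.4], "hand": 1}, {"delta_pos": [110, -450, 95], "turn": [0, 0, -1.4], "hand": 1}, {"delta_pos": [110, -450, 95], "turn": [0, 0, -1.4], "hand": 1}, {"delta_pos": [110, -450, 95], "turn": [0, 0, -1.4], "hand": 1}, {"delta_pos": [110, -450, 95], "turn": [0, 0, -1.4], "hand": 1}, {"delta_pos": [110, -450, 95], "turn": [0, 0, -1.4], "hand": 1}]}}

```text
clock: 1.15
eef_pos: [337.8, 48.4, 301.1]
eef_rot: [3.141, -0.0, 1.308]
wrist_force: [-0.0, -0.9, 0.2]
finger_gap: 94.3
```

Emit:
{"fn": "carry_out", "kwargs": {"series": [{"delta_pos": [68, -367, -75], "turn": [0, 0, -1.225], "hand": 1}, {"delta_pos": [68, -367, -75], "turn": [0, 0, -1.225], "hand": 1}, {"delta_pos": [68, -367, -75], "turn": [0, 0, -1.225], "hand": 1}, {"delta_pos": [68, -367, -75], "turn": [0, 0, -1.225], "hand": 1}, {"delta_pos": [68, -367, -75], "turn": [0, 0, -1.225], "hand": 1}, {"delta_pos": [68, -367, -75], "turn": [0, 0, -1.225], "hand": 1}, {"delta_pos": [68, -367, -75], "turn": [0, 0, -1.225], "hand": 1}, {"delta_pos": [68, -367, -75], "turn": [0, 0, -1.225], "hand": 1}]}}

```text
clock: 2.15
eef_pos: [405.4, -316.7, 224.8]
eef_rot: [-3.141, 0.001, 0.09]
wrist_force: [-0.3, 0.1, 0.2]
finger_gap: 94.2
```

Run:
```python
from cell import *
s=read_state();print(s['clock'],s['joints'].round(3),s['eef_pos'].round(1),s['eef_rot'].round(4))
```

```text
2.15 [-0.734  0.206  1.593  0.     1.344  0.747] [ 405.4 -316.7  224.8] [-3.1406e+00  9.0000e-04  8.9500e-02]
```

Now the tilt; target TCP 150 mm off the plate, about (406,-317,203).

Emit:
{"fn": "carry_out", "kwargs": {"series": [{"delta_pos": [0, 0, 0], "turn": [0.047, -0.522, 0], "hand": 1}, {"delta_pos": [0, 0, 0], "turn": [0.047, -0.522, 0], "hand": 1}, {"delta_pos": [0, 0, 0], "turn": [0.047, -0.522, 0], "hand": 1}, {"delta_pos": [0, 0, 0], "turn": [0.047, -0.522, 0], "hand": 1}]}}

```text
clock: 2.65
eef_pos: [404.6, -315.9, 225.4]
eef_rot: [3.141, -0.524, 0.091]
wrist_force: [-0.9, 0.2, -0.1]
finger_gap: 93.9
```

Run:
```python
from cell import *
import cv2,pickle
s=read_state();print(s['clock'],s['joints'].round(3),s['eef_pos'].round(1),s['eef_rot'].round(4))
c=get_calibration('wrist');pickle.dump(c,open('pics/w1.pkl','wb'))
cv2.imwrite("pics/w1.png",camera('wrist')[:,:,::-1])
```

```text
2.65 [-0.969  0.032  1.873  0.533  1.029  0.28 ] [ 404.6 -315.9  225.4] [ 3.1408 -0.5237  0.0907]
```

View pics/w1.png

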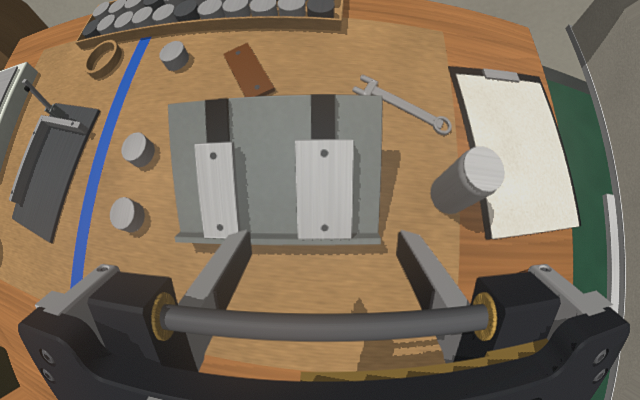

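Run:
```python
import cv2
s=cv2.imread("pics/w1.png")
cv2.imwrite("pics/w1c.png",cv2.resize(s[85:255,160:390],None,fx=3.4,fy=3.4,interpolation=cv2.INTER_CUBIC))
```

```text
(no output)
```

View pics/w1c.png

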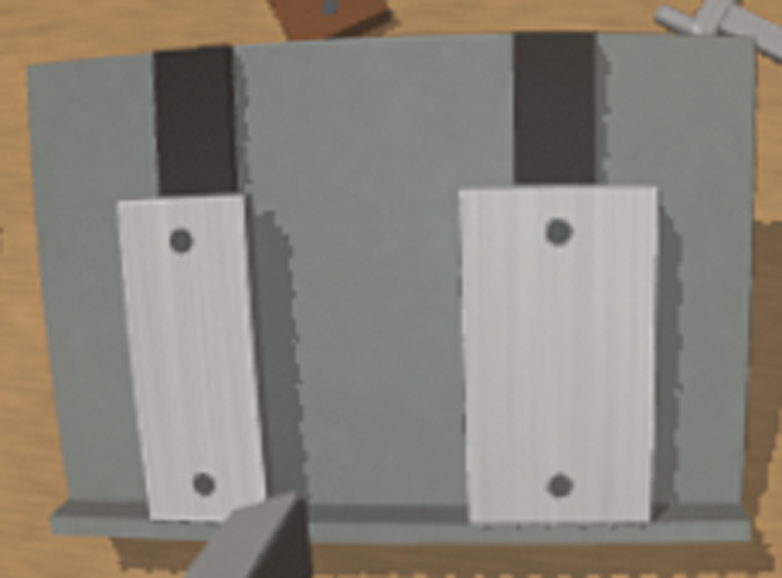

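Run:
```python
from h import *
np.set_printoptions(precision=1,suppress=True)
c=pickle.load(open('pics/w1.pkl','rb'));K,T=c['intrinsics'],c['pose']
t=lambda p:(np.array(p)+.5)/3.4-.5+np.array((160,85))
Kt,Tt=cal('top');Ks,Ts=cal('scene')
tt=lambda p,o:(np.array(p)+.5)/6-.5+np.array(o)
D={'wide':dict(w=66,c=[((60,33),(460,190)),((60,-33),(657,187)),((-60,-33),(650,522)),((-60,33),(468,523))],hi=(558,232),lo=(559,486),th=(412,188),tl=(414,320),sh=(300,178),sl=(395,170),g=[480,-310,73]),
 'narrow':dict(w=48,c=[((60,24),(118,202)),((60,-24),(245,196)),((-60,24),(150,520))],hi=(181,241),lo=(204,484),th=(196,204),tl=(201,336),sh=(450,290),sl=(545,272),g=[468,-179,74])}
for n,d in D.items():
  for allc in (0,1):
    def pt(v,b): 
        R=Rn.from_euler('z',v[3])*Rn.from_euler('y',-np.pi/6); return v[:3]+R.apply([b[0],b[1],0])
    def res(v):
        o=[]
        for b,p in d['c']: o+=list(proj(K,T,pt(v,b),True)-t(p))
        m=v[4]
        for s,p in ((m,d['hi']),(-m,d['lo'])): o+=list(proj(K,T,pt(v,(s,0)),True)-t(p))
        if allc:
          for s,p,q in ((m,d['th'],d['sh']),(-m,d['tl'],d['sl'])):
            o+=list(proj(Kt,Tt,pt(v,(s,0)))-tt(p,(310,175)))+list(proj(Ks,Ts,pt(v,(s,0)))-tt(q,(240,130)))
        return np.array(o)
    r=least_squares(res,d['g']+[.09,45]);print(n,allc,r.x[:3],"yaw %.3f m %.1f"%(r.x[3],r.x[4]),r.fun)
```

```text
wide 0 [ 483.4 -310.1   72.4] yaw 0.095 m 45.4 [-0.2 -0.2 -0.1  0.4  0.   0.1  0.1  0.1  0.1 -0.1  0.  -0.2]
wide 1 [ 482.9 -310.1   73.7] yaw 0.095 m 45.1 [-0.4 -0.3 -0.   0.3  0.1  0.4 -0.   0.3  0.   0.   0.  -0.1 -0.  -0.3
 -0.9 -0.1 -0.1 -0.3 -0.6  0.2]
narrow 0 [ 470.2 -179.5   73.8] yaw 0.092 m 45.1 [-0.2 -0.  -0.1 -0.  -0.  -0.1  0.3  0.  -0.   0.1]
narrow 1 [ 469.9 -179.7   74.5] yaw 0.092 m 45.1 [-0.2  0.  -0.2  0.  -0.1  0.1  0.3  0.1 -0.1  0.2  0.  -0.3 -0.5 -0.4
  0.  -0.3 -0.8  0.6]
```

Emit:
{"fn": "carry_out", "kwargs": {"series": [{"delta_pos": [32, 2.5, -63], "turn": [0, 0, 0], "hand": 1}, {"delta_pos": [63.5, 4.5, -126.5], "turn": [0, 0, 0.004], "hand": 1}, {"delta_pos": [63.5, 4.5, -126.5], "turn": [0, 0, 0.004], "hand": 1}, {"delta_pos": [63.5, 4.5, -126.5], "turn": [0, 0, 0.004], "hand": 1}]}}

```text
clock: 3.2
eef_pos: [469.8, -311.4, 99.4]
eef_rot: [-3.141, -0.523, 0.096]
wrist_force: [-0.8, -0.0, 0.2]
finger_gap: 94.2
```

Run:
```python
from cell import *
import cv2,pickle
s=read_state();print(s['clock'],s['eef_pos'].round(1),s['eef_rot'].round(4))
c=get_calibration('wrist');pickle.dump(c,open('pics/w2.pkl','wb'))
cv2.imwrite("pics/w2.png",camera('wrist')[:,:,::-1])
```

```text
3.2 [ 469.8 -311.4   99.4] [-3.1413 -0.5232  0.0962]
```

View pics/w2.png

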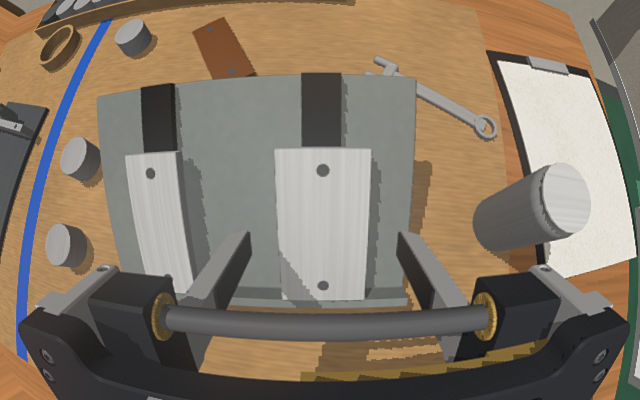

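Emit:
{"fn": "carry_out", "kwargs": {"series": [{"delta_pos": [9, 1, -17], "turn": [0, 0, 0], "hand": 1}, {"delta_pos": [18.5, 2, -35], "turn": [0, 0, 0], "hand": 1}, {"delta_pos": [18.5, 2, -35], "turn": [0, 0, 0], "hand": 1}, {"delta_pos": [18.5, 2, -35], "turn": [0, 0, 0], "hand": 0.6}, {"delta_pos": [18.5, 2, -35], "turn": [0, 0, 0], "hand": 0.5}, {"delta_pos": [18.5, 2, -35], "turn": [0, 0, 0], "hand": 0.5}, {"delta_pos": [18.5, 2, -35], "turn": [0, 0, 0], "hand": 0.5}, {"delta_pos": [18.5, 2, -35], "turn": [0, 0, 0], "hand": 0.5}], "squeeze": 40}}

```text
clock: 4.25
eef_pos: [487.6, -310.0, 64.5]
eef_rot: [3.141, -0.525, 0.094]
wrist_force: [-5.8, 1.7, 7.0]
finger_gap: 65.5
```

Emit:
{"fn": "carry_out", "kwargs": {"series": [{"delta_pos": [-5, -0.5, 9], "turn": [0, 0, 0], "hand": 0.5}, {"delta_pos": [-15, -1.5, 26], "turn": [0, 0, 0], "hand": 0.5}, {"delta_pos": [-30, -3, 52], "turn": [0, 0, 0], "hand": 0.5}, {"delta_pos": [-50, -5, 100], "turn": [0, 0, 0], "hand": 0.5}, {"delta_pos": [-50, -5, 135], "turn": [0, 0, 0], "hand": 0.5}, {"delta_pos": [-50, -5, 135], "turn": [0, 0, 0], "hand": 0.5}]}}

```text
clock: 5.0
eef_pos: [437.7, -315.6, 201.5]
eef_rot: [3.137, -0.526, 0.096]
wrist_force: [0.7, 0.1, -3.2]
finger_gap: 65.3
```

Run:
```python
from cell import *
import cv2,pickle
s=read_state();print(s['clock'],s['eef_pos'].round(1),s['eef_rot'].round(4),s['joints'].round(2))
c=get_calibration('wrist');pickle.dump(c,open('pics/w3.pkl','wb'))
cv2.imwrite("pics/w3.png",camera('wrist')[:,:,::-1])
```

```text
5.0 [ 437.7 -315.6  201.5] [ 3.1371 -0.5261  0.0956] [-0.91  0.11  1.85  0.54  0.95  0.3 ]
```

View pics/w3.png

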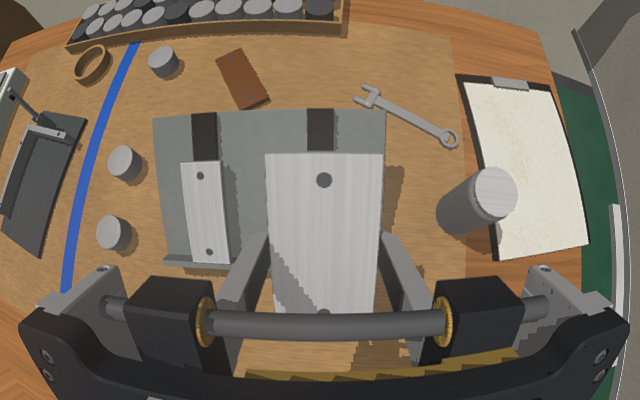

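Emit:
{"fn": "carry_out", "kwargs": {"series": [{"delta_pos": [-10, 50, 40], "turn": [-0.02, 0.17, 0], "hand": 0.5}, {"delta_pos": [-55, 480, 50], "turn": [-0.05, 0.522, 0], "hand": 0.5}, {"delta_pos": [-55, 480, 50], "turn": [-0.05, 0.522, 0], "hand": 0.5}, {"delta_pos": [-55, 480, 50], "turn": [-0.05, 0.522, 0], "hand": 0.5}, {"delta_pos": [-55, 480, 50], "turn": [-0.05, 0.522, 0], "hand": 0.5}, {"delta_pos": [-55, 480, 50], "turn": [-0.05, 0.522, 0], "hand": 0.5}, {"delta_pos": [-55, 480, 50], "turn": [-0.05, 0.522, 0], "hand": 0.5}, {"delta_pos": [-55, 480, 50], "turn": [-0.05, 0.522, 0], "hand": 0.5}]}}

```text
clock: 6.05
eef_pos: [381.5, 167.1, 247.4]
eef_rot: [3.14, 0.003, 0.095]
wrist_force: [0.7, -0.5, -2.2]
finger_gap: 65.5
```

Emit:
{"fn": "carry_out", "kwargs": {"series": [{"delta_pos": [0, 40, 0], "turn": [0, 0, 0], "hand": 0.5}, {"delta_pos": [0, 40, 0], "turn": [0, 0, 0], "hand": 0.5}, {"delta_pos": [0, 40, 0], "turn": [0, 0, 0], "hand": 0.5}]}}

```text
clock: 6.42
eef_pos: [382.3, 204.7, 247.7]
eef_rot: [3.14, 0.003, 0.095]
wrist_force: [0.2, 0.3, -2.1]
finger_gap: 65.4
```

Run:
```python
from cell import *
import cv2,pickle
s=read_state();print(s['clock'],s['eef_pos'].round(1),s['eef_rot'].round(4),s['joints'].round(2),s['finger_gap'])
c=get_calibration('wrist');pickle.dump(c,open('pics/w4.pkl','wb'))
cv2.imwrite("pics/w4.png",camera('wrist')[:,:,::-1])
```

```text
6.425 [382.3 204.7 247.7] [3.14e+00 2.60e-03 9.47e-02] [ 0.41  0.    1.76 -0.    1.38  1.88] 65.41191334105575
```

View pics/w4.png

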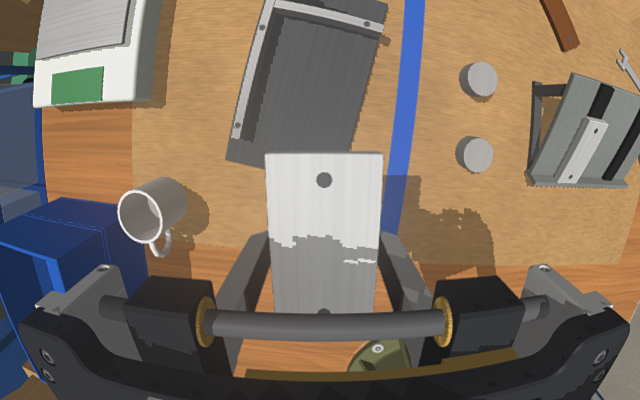

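Run:
```python
import cv2
s=cv2.imread("pics/w4.png")
cv2.imwrite("pics/w4c.png",cv2.resize(s[0:170,215:405],None,fx=3.5,fy=3.5,interpolation=cv2.INTER_CUBIC))
```

```text
(no output)
```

View pics/w4c.png

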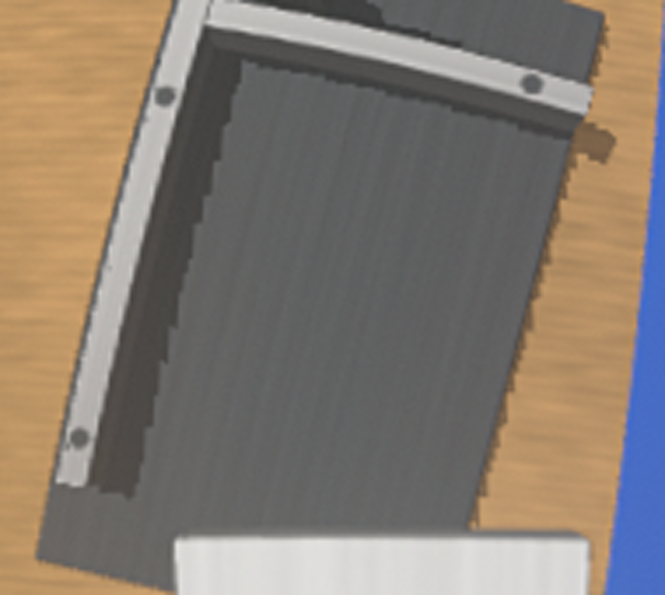

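```bash
cat > jig.py <<'E'
from h import *
import sys
# residual of jig corner pose (x,y,yaw) with z of base top=10
def P(v,b): 
    c,s=np.cos(v[2]),np.sin(v[2]);return np.array([v[0]+c*b[0]-s*b[1],v[1]+s*b[0]+c*b[1],10+b[2]])
def inv(v,p):
    c,s=np.cos(v[2]),np.sin(v[2]);d=np.array(p[:2])-v[:2];return np.array([c*d[0]+s*d[1],-s*d[0]+c*d[1]])
E
python3 - <<'E'
from jig import *
np.set_printoptions(precision=1,suppress=True)
c=pickle.load(open('pics/w4.pkl','rb'));K,T=c['intrinsics'],c['pose']
t=lambda p:(np.array(p)+.5)/3.5-.5+np.array((215,0))
pts=[((0,0,28),(208,28)),((0,-142,28),(582,116)),((-215,23,0),(37,558))]
lp=t((88,485))
def res(v,full=0):
    o=[]
    for b,p in pts:o+=list(proj(K,T,P(v,b),True)-t(p))
    q=onz(K,T,lp,38,True);i=inv(v,q);o.append(i[1]*.7)
    return np.array(o)
r=least_squares(res,[597,288,-.153]);print(r.x,r.x[2].round(4),r.fun,inv(r.x,onz(K,T,lp,38,True)))
Kt,Tt=cal('top')
J=lambda p:(np.array(p)+.5)/6-.5+np.array((190,160))
print("top check corner", onz(Kt,Tt,J((178,145)),38), onz(Kt,Tt,J((395,180)),38),onz(Kt,Tt,J((118,420)),38))
E
```

```text
[598.2 288.2  -0.2] -0.1553 [-1.  -0.6  1.4 -0.1 -0.6  0.6  0.1] [-176.5    0.2]
top check corner [594.7 283.7  38. ] [576.  147.5  38. ] [422.2 314.   38. ]
```

Run:
```python
from jig import *
np.set_printoptions(precision=2,suppress=True)
c=pickle.load(open('pics/w4.pkl','rb'));K,T=c['intrinsics'],c['pose']
t=lambda p:(np.array(p)+.5)/3.5-.5+np.array((215,0))
def res(v):
    o=[]
    for b,p in [((0,0,28),(208,28)),((-178,0,28),(88,485)),((-215,23,0),(37,558))]:o+=list(proj(K,T,P(v,b),True)-t(p))
    i=inv(v,onz(K,T,t((582,116)),38,True));o.append(i[0]*.7)
    return np.array(o)
r=least_squares(res,[597,288,-.153]);print(r.x,r.x[2].round(4),r.fun,inv(r.x,onz(K,T,t((582,116)),38,True)))
```

```text
[598.52 286.63  -0.16] -0.1621 [ 0.22 -0.83  0.19  0.79 -0.54  0.16 -0.18] [  -0.26 -138.77]
```

Emit:
{"fn": "carry_out", "kwargs": {"series": [{"delta_pos": [0, 0, 0], "turn": [0, 0, 1.45], "hand": 0.5}, {"delta_pos": [60, 10, 0], "turn": [0, 0, 1.45], "hand": 0.5}, {"delta_pos": [60, 10, 0], "turn": [0, 0, 1.45], "hand": 0.5}, {"delta_pos": [60, 10, 0], "turn": [0, 0, 1.45], "hand": 0.5}, {"delta_pos": [60, 10, 0], "turn": [0, 0, 1.45], "hand": 0.5}, {"delta_pos": [60, 10, 0], "turn": [0, 0, 1.45], "hand": 0.5}, {"delta_pos": [60, 10, 0], "turn": [0, 0, 1.45], "hand": 0.5}, {"delta_pos": [60, 10, 0], "turn": [0, 0, 1.45], "hand": 0.5}]}}

```text
clock: 7.48
eef_pos: [442.8, 213.9, 248.6]
eef_rot: [3.141, 0.0, 1.548]
wrist_force: [0.0, -0.1, -2.1]
finger_gap: 65.8
```

Emit:
{"fn": "carry_out", "kwargs": {"series": [{"delta_pos": [64, 18.5, 0], "turn": [0, 0, 1.438], "hand": 0.5}, {"delta_pos": [64, 18.5, 0], "turn": [0, 0, 1.438], "hand": 0.5}, {"delta_pos": [64, 18.5, 0], "turn": [0, 0, 1.438], "hand": 0.5}, {"delta_pos": [64, 18.5, 0], "turn": [0, 0, 1.438], "hand": 0.5}, {"delta_pos": [64, 18.5, 0], "turn": [0, 0, 1.438], "hand": 0.5}, {"delta_pos": [64, 18.5, 0], "turn": [0, 0, 1.438], "hand": 0.5}, {"delta_pos": [64, 18.5, 0], "turn": [0, 0, 1.438], "hand": 0.5}, {"delta_pos": [64, 18.5, 0], "turn": [0, 0, 1.438], "hand": 0.5}]}}

```text
clock: 8.48
eef_pos: [506.9, 232.3, 248.5]
eef_rot: [3.141, -0.0, 2.985]
wrist_force: [0.4, 0.7, -2.0]
finger_gap: 65.6
```

Run:
```python
from cell import *
import cv2,pickle
s=read_state();print(s['clock'],s['eef_pos'].round(1),s['eef_rot'].round(4),s['joints'].round(2),s['finger_gap'])
c=get_calibration('wrist');pickle.dump(c,open('pics/w5.pkl','wb'))
cv2.imwrite("pics/w5.png",camera('wrist')[:,:,::-1])
a=camera('scene')[:,:,::-1]
cv2.imwrite("pics/s5.png",cv2.resize(a[150:350,300:600],None,fx=2.6,fy=2.6,interpolation=cv2.INTER_CUBIC))
```

```text
8.475 [506.9 232.3 248.5] [ 3.1411e+00 -3.0000e-04  2.9855e+00] [ 0.36  0.29  1.44  0.    1.42 -1.05] 65.58125217404414
```

View pics/w5.png

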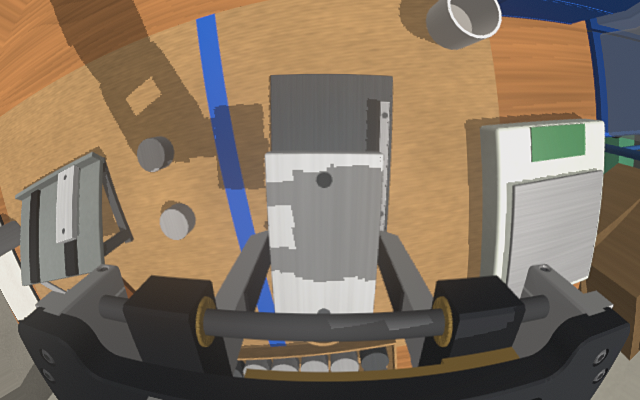

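View pics/s5.png

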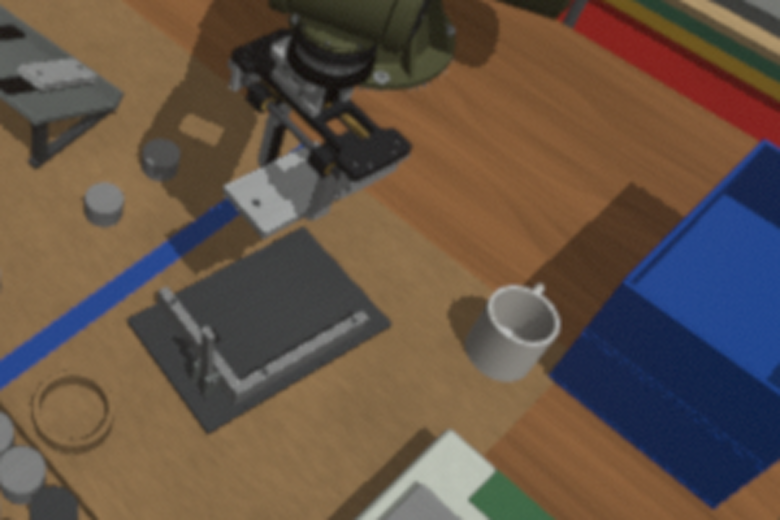

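Emit:
{"fn": "carry_out", "kwargs": {"series": [{"delta_pos": [0, 0, -60], "turn": [0, 0, 0], "hand": 0.5}, {"delta_pos": [0, 0, -120], "turn": [0, 0, 0], "hand": 0.5}, {"delta_pos": [0, 0, -180], "turn": [0, 0, 0], "hand": 0.5}, {"delta_pos": [0, 0, -210], "turn": [0, 0, 0], "hand": 0.5}, {"delta_pos": [0, 0, -225], "turn": [0, 0, 0], "hand": 0.5}, {"delta_pos": [0, 0, -230], "turn": [0, 0, 0], "hand": 0.5}, {"delta_pos": [0, 0, -230], "turn": [0, 0, 0], "hand": 0.5}]}}

```text
clock: 9.45
eef_pos: [507.2, 233.7, 19.9]
eef_rot: [3.14, 0.001, 2.981]
wrist_force: [0.5, -0.2, -2.0]
finger_gap: 65.4
```

Run:
```python
from cell import *
import cv2,pickle
s=read_state();print(s['clock'],s['eef_pos'].round(1),s['wrist_force'].round(1),s['moment'].round(2))
c=get_calibration('wrist');pickle.dump(c,open('pics/w6.pkl','wb'))
cv2.imwrite("pics/w6.png",camera('wrist')[:,:,::-1])
a=camera('scene')[:,:,::-1]
cv2.imwrite("pics/s6.png",cv2.resize(a[190:340,330:500],None,fx=4,fy=4,interpolation=cv2.INTER_CUBIC))
```

```text
9.45 [507.2 233.7  19.9] [ 0.5 -0.2 -2. ] [-0.02 -0.02  0.03]
```

View pics/w6.png

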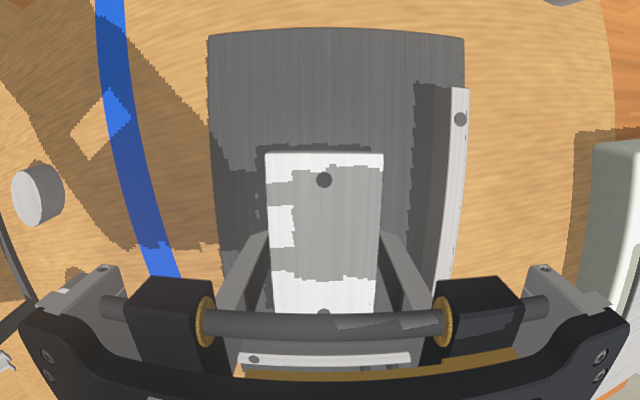

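View pics/s6.png

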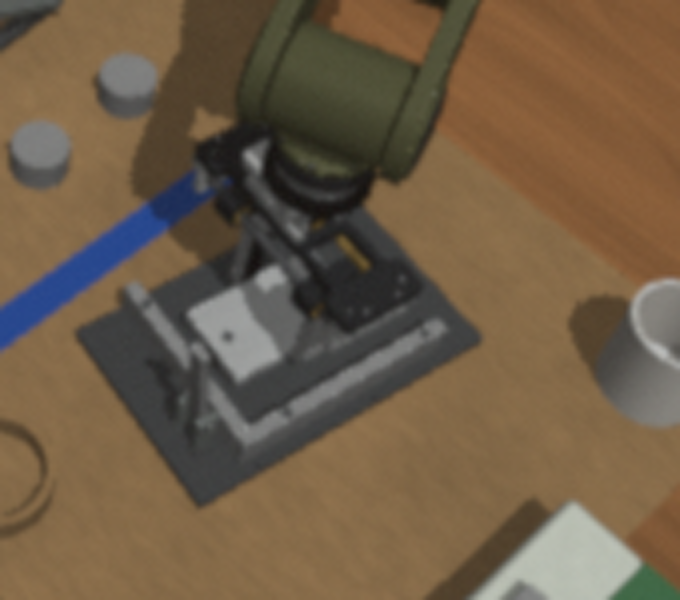

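Emit:
{"fn": "carry_out", "kwargs": {"series": [{"delta_pos": [0, 0, -3], "turn": [0, 0, 0], "hand": 0.5}, {"delta_pos": [0, 0, -5], "turn": [0, 0, 0], "hand": 0.5}, {"delta_pos": [0, 0, -5], "turn": [0, 0, 0], "hand": 0.5}]}}

```text
clock: 9.93
eef_pos: [506.6, 233.7, 13.9]
eef_rot: [3.141, 0.0, 2.982]
wrist_force: [0.7, -0.7, -1.8]
finger_gap: 65.7
```

Emit:
{"fn": "carry_out", "kwargs": {"series": [{"delta_pos": [0, 0, -1], "turn": [0, 0, 0], "hand": 0.5}, {"delta_pos": [0, 0, -1.5], "turn": [0, 0, 0], "hand": 0.5}]}}

```text
clock: 10.18
eef_pos: [506.7, 233.7, 12.4]
eef_rot: [3.141, 0.0, 2.982]
wrist_force: [0.6, 0.1, -2.5]
finger_gap: 65.9
```

Emit:
{"fn": "carry_out", "kwargs": {"series": [{"delta_pos": [0, 0, -0.5], "turn": [0, 0, 0], "hand": 0.5}, {"delta_pos": [0, 0, -1], "turn": [0, 0, 0], "hand": 0.5}]}}

```text
clock: 10.42
eef_pos: [506.7, 233.7, 11.4]
eef_rot: [3.141, 0.0, 2.982]
wrist_force: [-0.3, 0.6, -1.2]
finger_gap: 65.6
```

Emit:
{"fn": "carry_out", "kwargs": {"series": [{"delta_pos": [0, 0, -0.7], "turn": [0, 0, 0], "hand": 0.5}, {"delta_pos": [0, 0, -0.7], "turn": [0, 0, 0], "hand": 0.5}]}}

```text
clock: 10.68
eef_pos: [506.7, 233.7, 10.7]
eef_rot: [3.141, 0.0, 2.982]
wrist_force: [-0.0, -0.1, -1.8]
finger_gap: 65.6
```

Emit:
{"fn": "carry_out", "kwargs": {"series": [{"delta_pos": [0, 0, -0.7], "turn": [0, 0, 0], "hand": 0.5}, {"delta_pos": [0, 0, -0.7], "turn": [0, 0, 0], "hand": 0.5}]}}

```text
clock: 10.92
eef_pos: [506.7, 233.7, 10.6]
eef_rot: [3.141, 0.0, 2.982]
wrist_force: [-3.7, -1.1, 6.8]
finger_gap: 65.3
```

Emit:
{"fn": "carry_out", "kwargs": {"series": [{"delta_pos": [0, 0, 0], "turn": [0, 0, 0], "hand": 0.85}, {"delta_pos": [0, 0, 0.5], "turn": [0, 0, 0], "hand": 0.85}, {"delta_pos": [0, 0, 0.5], "turn": [0, 0, 0], "hand": 0.85}, {"delta_pos": [0, 0, 10], "turn": [0, 0, 0], "hand": 0.85}, {"delta_pos": [0, 0, 60], "turn": [0, 0, 0], "hand": 0.85}, {"delta_pos": [0, 0, 90], "turn": [0, 0, 0], "hand": 0.5}, {"delta_pos": [0, 0, 90], "turn": [0, 0, 0], "hand": 0}]}}

```text
clock: 11.8
eef_pos: [507.8, 234.1, 102.8]
eef_rot: [3.138, 0.004, 2.982]
wrist_force: [0.1, 0.1, -0.4]
finger_gap: 63.3
```

Run:
```python
from cell import *
import cv2,pickle
s=read_state();print(s['clock'],s['eef_pos'].round(1),s['wrist_force'].round(1),s['moment'].round(2))
c=get_calibration('wrist');pickle.dump(c,open('pics/w7.pkl','wb'))
cv2.imwrite("pics/w7.png",camera('wrist')[:,:,::-1])
a=camera('scene')[:,:,::-1]
cv2.imwrite("pics/s7.png",cv2.resize(a[190:340,330:500],None,fx=4,fy=4,interpolation=cv2.INTER_CUBIC))
```

```text
11.8 [507.8 234.1 102.8] [ 0.1  0.1 -0.4] [ 0.03 -0.05 -0.01]
```

View pics/w7.png

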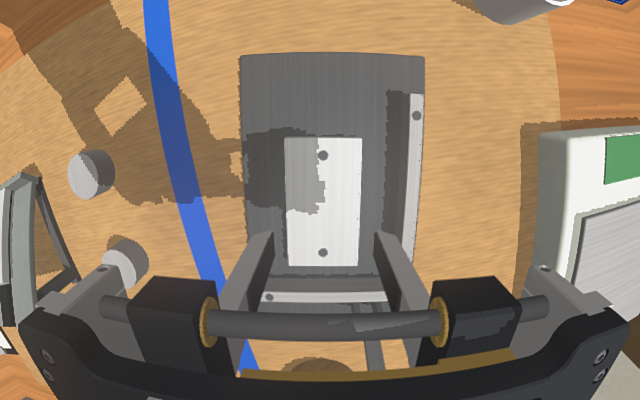

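View pics/s7.png

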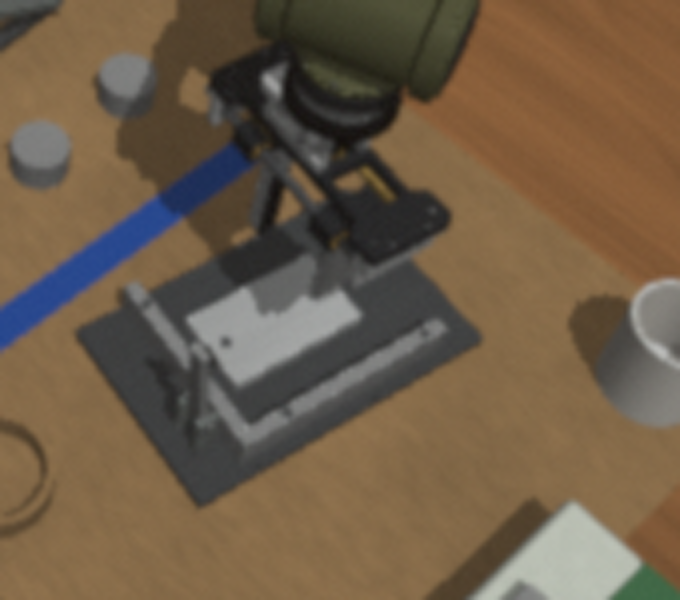

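Run:
```python
import cv2
s=cv2.imread("pics/w7.png")
cv2.imwrite("pics/w7c.png",cv2.resize(s[45:315,225:440],None,fx=2.2*1.25,fy=2.2,interpolation=cv2.INTER_CUBIC)) if 0 else cv2.imwrite("pics/w7c.png",cv2.resize(s[130:310,230:440],None,fx=3.3,fy=3.3,interpolation=cv2.INTER_CUBIC))
cv2.imwrite("pics/w7d.png",cv2.resize(s[45:125,230:440],None,fx=3.3,fy=3.3,interpolation=cv2.INTER_CUBIC))
```

```text
(no output)
```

View pics/w7c.png

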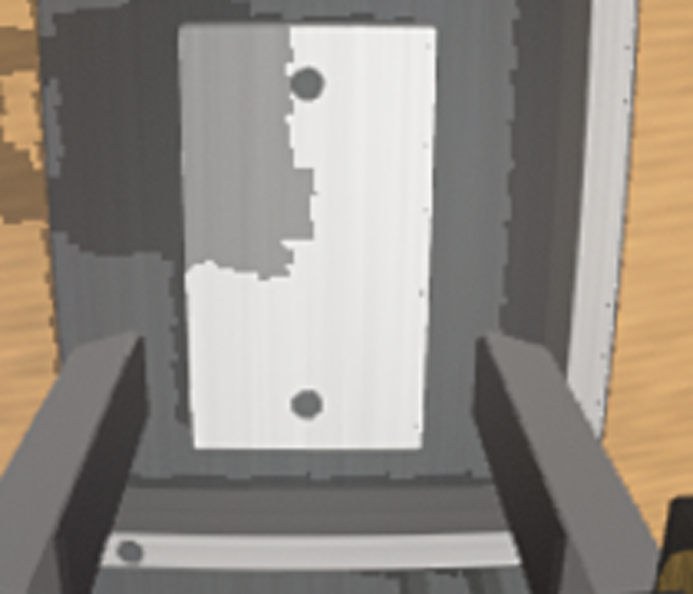

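View pics/w7d.png

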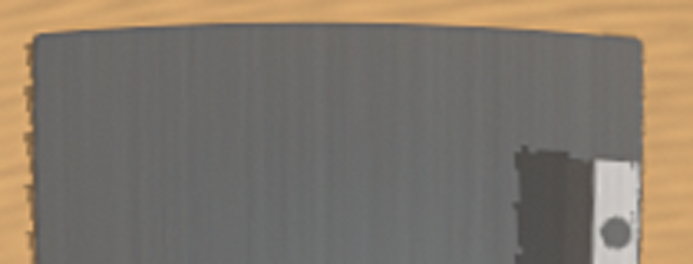

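Run:
```python
from jig import *
np.set_printoptions(precision=2,suppress=True)
c=pickle.load(open('pics/w7.pkl','rb'));K,T=c['intrinsics'],c['pose']
C=lambda p:(np.array(p)+.5)/3.3-.5+np.array((230,130))
Dd=lambda p:(np.array(p)+.5)/3.3-.5+np.array((230,45))
pts=[((-215,-142,0),Dd((37,37))),((-215,23,0),Dd((641,40))),((-178,0,28),Dd((594,160))),((-178,12,28),Dd((639,163)))]
ly=[C((590,0)),C((572,330))]
lx=[(C((120,533)),28),(C((510,533)),28),(C((300,481)),0)]
def res(v):
    o=[]
    for b,p in pts:o+=list(proj(K,T,P(v,b),True)-p)
    for p in ly:o.append(inv(v,onz(K,T,p,38,True))[1])
    for p,z in lx:o.append(inv(v,onz(K,T,p,10+z,True))[0])
    return np.array(o)
r=least_squares(res,[598,287,-.158]);v=r.x;print(v,v[2].round(4),r.fun)
q=[C(p) for p in [(179,25),(437,27),(421,448),(193,448)]]
for p in q: print(inv(v,onz(K,T,p,22,True)))
m=[inv(v,onz(K,T,C(p),22,True)) for p in [(307,84),(307,404)]];print(m)
```

```text
[598.51 289.07  -0.16] -0.1558 [-0.89 -0.67  1.37 -0.45 -0.31 -0.12  0.17 -0.09 -0.1   0.39 -0.16  0.64
 -1.91]
[-140.14 -101.9 ]
[-139.34  -35.93]
[-19.54 -36.74]
[ -19.88 -102.72]
[array([-124.47,  -69.25]), array([-34.21, -69.66])]
```

Emit:
{"fn": "carry_out", "kwargs": {"series": [{"delta_pos": [-8, -58, 0], "turn": [0, 0, 0], "hand": 0}, {"delta_pos": [-8, -58, 0], "turn": [0, 0, 0], "hand": 0}, {"delta_pos": [-8, -58, -50], "turn": [0, 0, 0.003], "hand": 0}, {"delta_pos": [-8, -58, -80], "turn": [0, 0, 0.003], "hand": 0}, {"delta_pos": [-8, -58, -85], "turn": [0, 0, 0.003], "hand": 0}, {"delta_pos": [-8, -58, -85], "turn": [0, 0, 0.003], "hand": 0}]}}

```text
clock: 12.65
eef_pos: [498.8, 176.0, 15.3]
eef_rot: [3.141, 0.0, 2.985]
wrist_force: [-0.1, 0.4, 0.8]
finger_gap: 0.5
```

Run:
```python
from cell import *
import cv2
s=read_state();print(s['clock'],s['eef_pos'].round(1),s['eef_rot'].round(4),s['wrist_force'].round(1),s['finger_gap'])
cv2.imwrite("pics/w8.png",camera('wrist')[:,:,::-1])
```

```text
12.65 [498.8 176.   15.3] [3.1408e+00 2.0000e-04 2.9853e+00] [-0.1  0.4  0.8] 0.5051029669303171
```

View pics/w8.png

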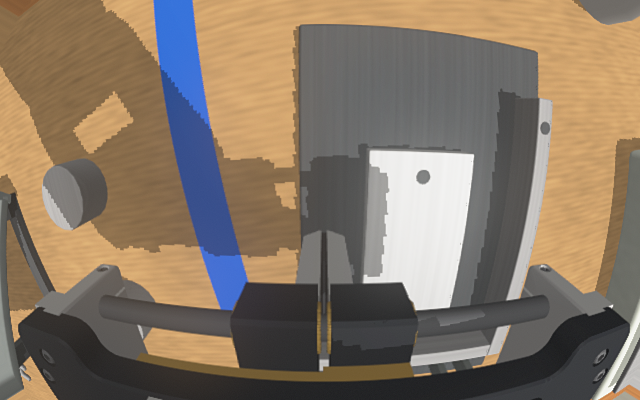

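Emit:
{"fn": "carry_out", "kwargs": {"series": [{"delta_pos": [1.2, 7.9, 0], "turn": [0, 0, 0], "hand": 0}, {"delta_pos": [2.2, 13.8, 0], "turn": [0, 0, 0], "hand": 0}, {"delta_pos": [3.0, 18.8, 0], "turn": [0, 0, 0], "hand": 0}, {"delta_pos": [3.7, 23.7, 0], "turn": [0, 0, 0], "hand": 0}, {"delta_pos": [4.5, 28.6, 0], "turn": [0, 0, 0], "hand": 0}, {"delta_pos": [5.3, 33.6, 0], "turn": [0, 0, 0], "hand": 0}, {"delta_pos": [6.1, 38.5, 0], "turn": [0, 0, 0], "hand": 0}, {"delta_pos": [6.5, 41.5, 0], "turn": [0, 0, 0], "hand": 0}]}}

```text
clock: 13.7
eef_pos: [505.4, 217.2, 15.4]
eef_rot: [3.141, 0.001, 2.985]
wrist_force: [-0.8, -5.7, 5.7]
finger_gap: 0.6
```

Run:
```python
from cell import *
import cv2
s=read_state();print(s['clock'],s['eef_pos'].round(1),s['eef_rot'].round(4),s['wrist_force'].round(1),s['finger_gap'])
cv2.imwrite("pics/w9.png",camera('wrist')[:,:,::-1])
```

```text
13.7 [505.4 217.2  15.4] [3.1411e+00 7.0000e-04 2.9851e+00] [-0.8 -5.7  5.7] 0.603324998674756
```

View pics/w9.png

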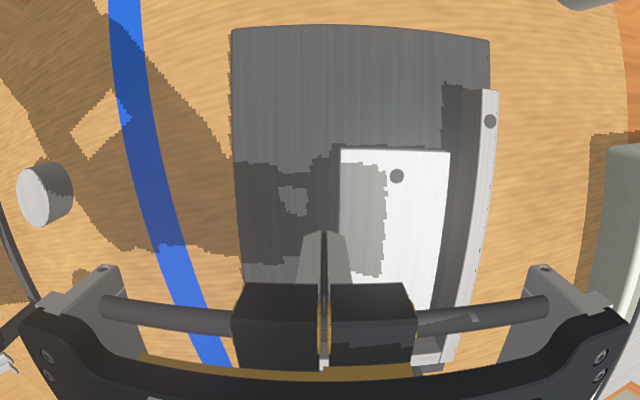

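Emit:
{"fn": "carry_out", "kwargs": {"series": [{"delta_pos": [0.3, 2, 0], "turn": [0, 0, 0], "hand": 0}, {"delta_pos": [0.5, 3, 0], "turn": [0, 0, 0], "hand": 0}, {"delta_pos": [0.5, 3, 0], "turn": [0, 0, 0], "hand": 0}]}}

```text
clock: 14.12
eef_pos: [505.9, 220.1, 15.4]
eef_rot: [3.141, 0.001, 2.985]
wrist_force: [0.1, -4.2, 5.4]
finger_gap: 0.2
```

Emit:
{"fn": "carry_out", "kwargs": {"series": [{"delta_pos": [0.2, 1, 0], "turn": [0, 0, 0], "hand": 0}, {"delta_pos": [0.2, 1, 0], "turn": [0, 0, 0], "hand": 0}]}}

```text
clock: 14.38
eef_pos: [506.1, 221.1, 15.4]
eef_rot: [3.141, 0.001, 2.985]
wrist_force: [-1.0, -5.1, 6.3]
finger_gap: 0.7
```

Emit:
{"fn": "carry_out", "kwargs": {"series": [{"delta_pos": [0.2, 1, 0], "turn": [0, 0, 0], "hand": 0}, {"delta_pos": [0.2, 1, 0], "turn": [0, 0, 0], "hand": 0}]}}

```text
clock: 14.62
eef_pos: [506.3, 222.1, 15.4]
eef_rot: [3.141, 0.001, 2.985]
wrist_force: [-0.8, -4.5, 5.4]
finger_gap: 0.2
```

Emit:
{"fn": "carry_out", "kwargs": {"series": [{"delta_pos": [0.2, 1, 0], "turn": [0, 0, 0], "hand": 0}, {"delta_pos": [0.2, 1, 0], "turn": [0, 0, 0], "hand": 0}]}}

```text
clock: 14.88
eef_pos: [506.5, 223.1, 15.4]
eef_rot: [3.141, 0.001, 2.985]
wrist_force: [-1.2, -5.0, 6.3]
finger_gap: 0.1
```

Emit:
{"fn": "carry_out", "kwargs": {"series": [{"delta_pos": [0.2, 1, 0], "turn": [0, 0, 0], "hand": 0}, {"delta_pos": [0.2, 1, 0], "turn": [0, 0, 0], "hand": 0}]}}

```text
clock: 15.12
eef_pos: [506.7, 224.1, 15.4]
eef_rot: [3.141, 0.001, 2.985]
wrist_force: [-1.4, -4.9, 5.3]
finger_gap: 0.4
```

Emit:
{"fn": "carry_out", "kwargs": {"series": [{"delta_pos": [0.2, 1, 0], "turn": [0, 0, 0], "hand": 0}, {"delta_pos": [0.2, 1, 0], "turn": [0, 0, 0], "hand": 0}]}}

```text
clock: 15.38
eef_pos: [506.9, 225.1, 15.4]
eef_rot: [3.141, 0.001, 2.985]
wrist_force: [-0.6, -5.3, 5.8]
finger_gap: 0.8
```

Run:
```python
from cell import *
import cv2,pickle
s=read_state();print(s['clock'],s['eef_pos'].round(1),s['eef_rot'].round(4),s['wrist_force'].round(1),s['finger_gap'])
pickle.dump(get_calibration('wrist'),open('pics/w10.pkl','wb'))
a=camera('wrist')[:,:,::-1];cv2.imwrite("pics/w10.png",a)
cv2.imwrite("pics/w10c.png",cv2.resize(a[70:290,310:510],None,fx=2.7,fy=2.7,interpolation=cv2.INTER_CUBIC))
```

```text
15.375 [506.9 225.1  15.4] [3.1410e+00 7.0000e-04 2.9849e+00] [-0.6 -5.3  5.8] 0.7756909021740872
```

View pics/w10c.png

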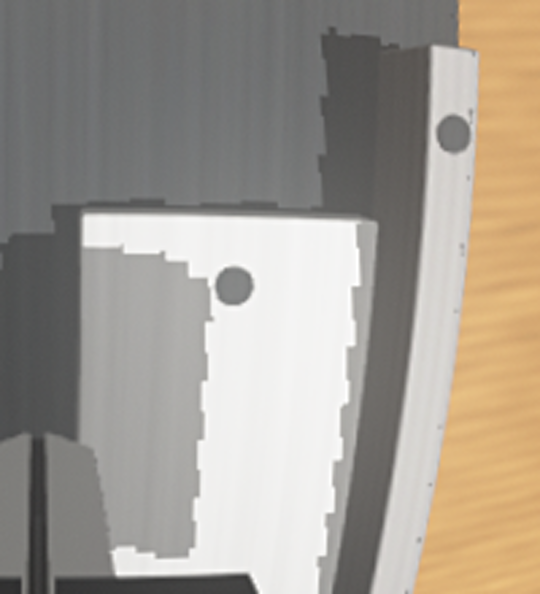

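Run:
```python
from jig import *
np.set_printoptions(precision=2,suppress=True)
c=pickle.load(open('pics/w10.pkl','rb'));K,T=c['intrinsics'],c['pose']
C=lambda p:(np.array(p)+.5)/2.7-.5+np.array((310,70))
v=np.array([598.5,288.8,-.156])
f=lambda p,z:inv(v,onz(K,T,C(p),z,True))
print("plate",f((377,217),22),f((82,213),22))
print("fence end top",f((429,47),38),f((477,49),38),"mid",f((405,380),38), "base",f((381,50),10))
```

```text
plate [-140.74   -2.89] [-140.    -68.39]
fence end top [-177.7    0.4] [-178.59   11.8 ] mid [-108.22    0.36] base [-178.82    1.6 ]
```

Emit:
{"fn": "carry_out", "kwargs": {"series": [{"delta_pos": [0.2, 1, 0], "turn": [0, 0, 0], "hand": 0}, {"delta_pos": [0.3, 2, 0], "turn": [0, 0, 0], "hand": 0}, {"delta_pos": [0.3, 2, 0], "turn": [0, 0, 0], "hand": 0}]}}

```text
clock: 15.8
eef_pos: [507.2, 227.1, 15.4]
eef_rot: [3.141, 0.001, 2.985]
wrist_force: [-1.5, -4.8, 6.7]
finger_gap: 0.4
```

Emit:
{"fn": "carry_out", "kwargs": {"series": [{"delta_pos": [0.2, 1, 0], "turn": [0, 0, 0], "hand": 0}, {"delta_pos": [0.2, 1, 0], "turn": [0, 0, 0], "hand": 0}]}}

```text
clock: 16.05
eef_pos: [507.3, 227.7, 15.3]
eef_rot: [-3.141, 0.0, 2.985]
wrist_force: [-1.3, -8.0, 6.6]
finger_gap: 0.6
```

Emit:
{"fn": "carry_out", "kwargs": {"series": [{"delta_pos": [0.1, 0.7, 0], "turn": [0, 0, 0], "hand": 0}, {"delta_pos": [0.1, 0.7, 0], "turn": [0, 0, 0], "hand": 0}]}}

```text
clock: 16.3
eef_pos: [507.3, 227.8, 15.3]
eef_rot: [-3.14, -0.0, 2.985]
wrist_force: [-2.4, -12.1, 8.5]
finger_gap: 0.3
```

Emit:
{"fn": "carry_out", "kwargs": {"series": [{"delta_pos": [-1.6, -10, 0], "turn": [0, 0, 0], "hand": 0}, {"delta_pos": [-1.6, -10, 50], "turn": [0, 0, 0], "hand": 0}, {"delta_pos": [-40, 20, 50], "turn": [0, 0, 0], "hand": 0}, {"delta_pos": [-72, 52, 50], "turn": [0, 0, 0], "hand": 0}, {"delta_pos": [-72, 52, 50], "turn": [0, 0, 0], "hand": 0}]}}

```text
clock: 16.92
eef_pos: [433.6, 282.4, 65.1]
eef_rot: [3.14, -0.0, 2.988]
wrist_force: [1.0, 0.1, 0.7]
finger_gap: 0.6
```

Run:
```python
from cell import *
import cv2,pickle
s=read_state();print(s['clock'],s['eef_pos'].round(1),s['eef_rot'].round(4),s['wrist_force'].round(1),s['finger_gap'])
pickle.dump(get_calibration('wrist'),open('pics/w11.pkl','wb'))
a=camera('wrist')[:,:,::-1];cv2.imwrite("pics/w11.png",a)
a=camera('scene')[:,:,::-1]
cv2.imwrite("pics/s11.png",cv2.resize(a[190:340,330:500],None,fx=4,fy=4,interpolation=cv2.INTER_CUBIC))
```

```text
16.925 [433.6 282.4  65.1] [ 3.1403 -0.      2.9879] [1.  0.1 0.7] 0.5598741732093644
```

View pics/s11.png

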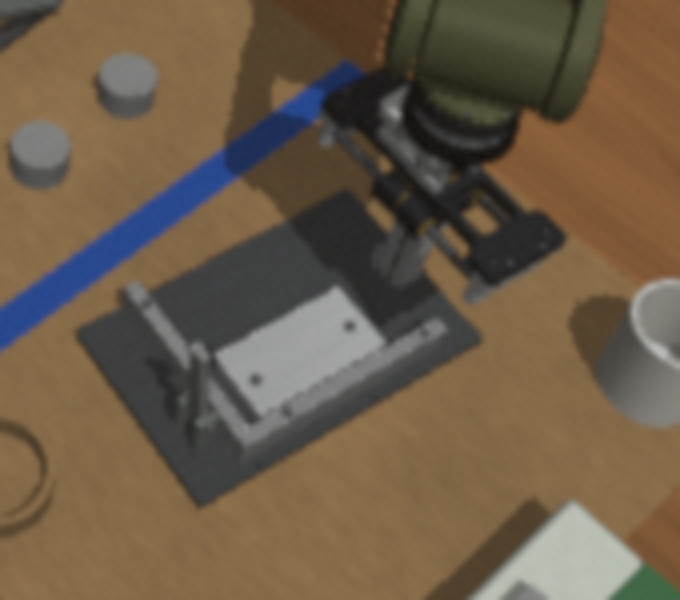

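Emit:
{"fn": "carry_out", "kwargs": {"series": [{"delta_pos": [0, 0, -40], "turn": [0, 0, 0], "hand": 0}, {"delta_pos": [0, 0, -50], "turn": [0, 0, 0], "hand": 0}, {"delta_pos": [7.9, -1.2, -50], "turn": [0, 0, 0], "hand": 0}, {"delta_pos": [12.8, -2.0, -50], "turn": [0, 0, 0], "hand": 0}, {"delta_pos": [17.8, -2.8, -50], "turn": [0, 0, 0], "hand": 0}, {"delta_pos": [22.7, -3.6, -50], "turn": [0, 0, 0], "hand": 0}, {"delta_pos": [26.7, -4.2, -50], "turn": [0, 0, 0], "hand": 0}, {"delta_pos": [28.6, -4.5, -50], "turn": [0, 0, 0], "hand": 0}]}}

```text
clock: 18.02
eef_pos: [463.9, 276.5, 15.6]
eef_rot: [3.141, -0.0, 2.985]
wrist_force: [-13.7, 2.3, 10.7]
finger_gap: 0.6
```

Emit:
{"fn": "carry_out", "kwargs": {"series": [{"delta_pos": [1, -0.2, 0], "turn": [0, 0, 0], "hand": 0}, {"delta_pos": [2, -0.3, 0], "turn": [0, 0, 0], "hand": 0}, {"delta_pos": [2, -0.3, 0], "turn": [0, 0, 0], "hand": 0}]}}

```text
clock: 18.4
eef_pos: [464.0, 276.4, 15.6]
eef_rot: [3.142, -0.004, 2.985]
wrist_force: [-20.8, 2.0, 15.5]
finger_gap: 0.6
```

Emit:
{"fn": "carry_out", "kwargs": {"series": [{"delta_pos": [1, -0.2, 0], "turn": [0, 0, 0], "hand": 0}, {"delta_pos": [1, -0.2, 0], "turn": [0, 0, 0], "hand": 0}]}}

```text
clock: 18.65
eef_pos: [464.1, 276.4, 15.5]
eef_rot: [-3.141, -0.006, 2.985]
wrist_force: [-27.1, 2.9, 19.9]
finger_gap: 0.6
```

Emit:
{"fn": "carry_out", "kwargs": {"series": [{"delta_pos": [-12, 2, 0], "turn": [0, 0, 0], "hand": 0}, {"delta_pos": [-25, 4, 20], "turn": [0, 0, 0], "hand": 0}, {"delta_pos": [-25, 4, 80], "turn": [0, 0, 0], "hand": 0}, {"delta_pos": [25, -4, 120], "turn": [0, 0, 0], "hand": 0}, {"delta_pos": [50, -8, 120], "turn": [0, 0, 0], "hand": 0}, {"delta_pos": [50, -8, 120], "turn": [0, 0, 0], "hand": 0}]}}

```text
clock: 19.4
eef_pos: [518.1, 267.3, 135.2]
eef_rot: [3.14, 0.002, 2.984]
wrist_force: [-0.9, 0.3, 0.2]
finger_gap: 0.3
```

Run:
```python
from cell import *
import cv2,pickle
s=read_state();print(s['clock'],s['eef_pos'].round(1),s['eef_rot'].round(4),s['wrist_force'].round(1),s['finger_gap'])
pickle.dump(get_calibration('wrist'),open('pics/w12.pkl','wb'))
a=camera('wrist')[:,:,::-1];cv2.imwrite("pics/w12.png",a)
a=camera('scene')[:,:,::-1]
cv2.imwrite("pics/s12.png",cv2.resize(a[220:330,340:460],None,fx=6,fy=5,interpolation=cv2.INTER_CUBIC))
```

```text
19.4 [518.1 267.3 135.2] [3.1402e+00 1.7000e-03 2.9836e+00] [-0.9  0.3  0.2] 0.32719741308501704
```

View pics/s12.png

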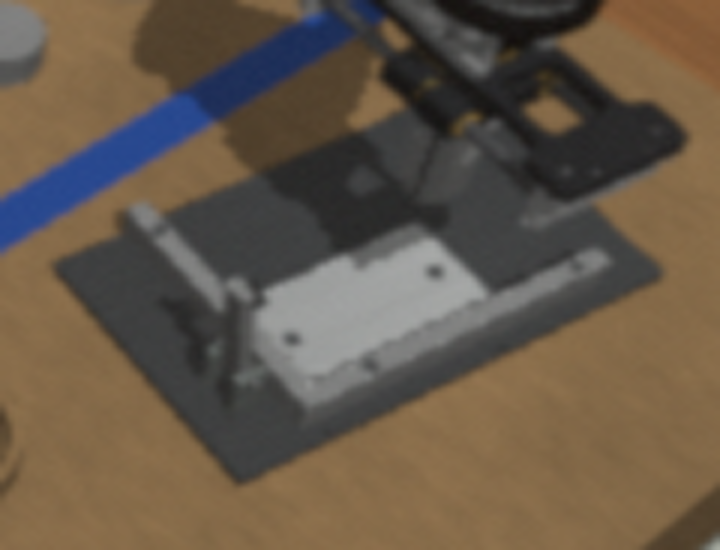

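View pics/w12.png

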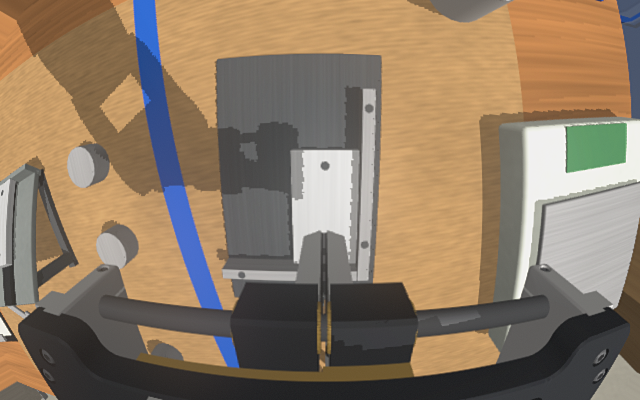

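Run:
```python
import cv2
a=cv2.imread("pics/w12.png")
cv2.imwrite("pics/w12c.png",cv2.resize(a[45:295,210:390],None,fx=3.2,fy=2.4,interpolation=cv2.INTER_CUBIC))
cv2.imwrite("pics/w12d.png",cv2.resize(a[140:290,280:390],None,fx=5,fy=4,interpolation=cv2.INTER_CUBIC))
```

```text
(no output)
```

View pics/w12c.png

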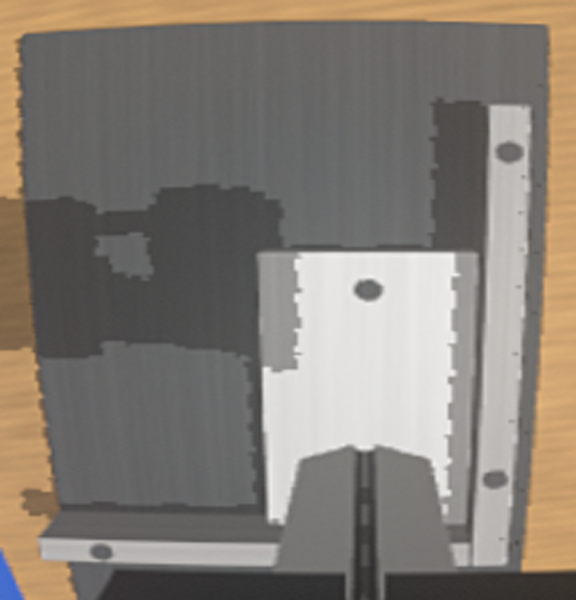

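View pics/w12d.png

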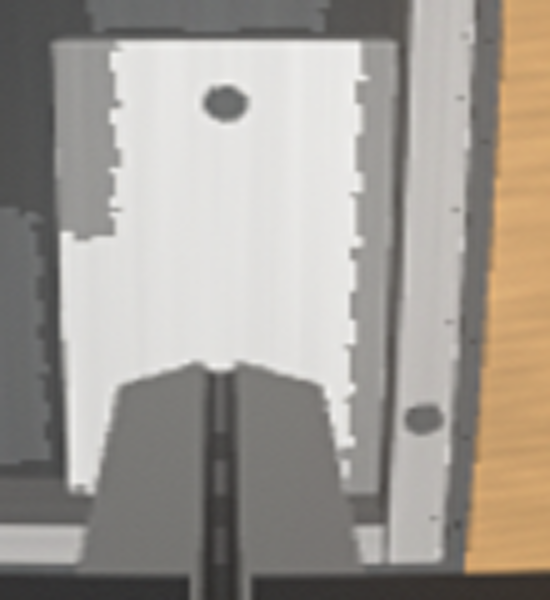

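Run:
```python
from jig import *
np.set_printoptions(precision=2,suppress=True)
c=pickle.load(open('pics/w12.pkl','rb'));K,T=c['intrinsics'],c['pose']
D=lambda p:(np.array(p)+.5)/np.array((5,4))-.5+np.array((280,140))
C=lambda p:(np.array(p)+.5)/np.array((3.2,2.4))-.5+np.array((210,45))
v=np.array([598.5,288.8,-.156])
f=lambda p,z:inv(v,onz(K,T,p,z,True))
for n,p in [("-x+y",(396,41)),("-x-y",(52,42)),("+x+y",(378,494)),("+x-y",(70,492))]:print(n,f(D(p),22))
print("fence", f(D((410,40)),38),f(D((388,500)),38),f(D((30,523)),38),f(D((375,526)),38))
print("short fence L end", f(C((42,538)),38),"base corners",f(C((22,35)),10),f(C((547,27)),10),"fence end",f(C((488,104)),38),f(C((531,106)),38))
```

```text
-x+y [-120.36   -0.34]
-x-y [-120.24  -65.99]
+x+y [-0.31 -0.42]
+x-y [ -1.13 -66.19]
fence [-122.54    0.35] [-7.02 -0.15] [ -0.41 -73.08] [ 0.54 -2.51]
short fence L end [   0.18 -140.64] base corners [-214.74 -141.4 ] [-213.72   22.02] fence end [-178.21    0.23] [-177.86   12.3 ]
```

Emit:
{"fn": "carry_out", "kwargs": {"series": [{"delta_pos": [-20, 0, 50], "turn": [0, 0, 0], "hand": 0}, {"delta_pos": [-60, -20, 90], "turn": [0, 0, -0.15], "hand": 0.3}, {"delta_pos": [-98, -190, 115], "turn": [0, 0, -1.45], "hand": 1}, {"delta_pos": [-98, -190, 115], "turn": [0, 0, -1.45], "hand": 1}, {"delta_pos": [-98, -190, 115], "turn": [0, 0, -1.45], "hand": 1}, {"delta_pos": [-98, -190, 115], "turn": [0, 0, -1.45], "hand": 1}, {"delta_pos": [-98, -190, 115], "turn": [0, 0, -1.45], "hand": 1}, {"delta_pos": [-98, -190, 115], "turn": [0, 0, -1.45], "hand": 1}]}}

```text
clock: 20.5
eef_pos: [418.0, 78.1, 249.7]
eef_rot: [3.141, 0.0, 1.704]
wrist_force: [0.4, 0.2, 0.4]
finger_gap: 67.1
```

Run:
```python
from cell import *
s=read_state();print(s['clock'],s['eef_pos'].round(1),s['eef_rot'].round(4),s['finger_gap'])
```

```text
20.5 [418.   78.1 249.7] [3.1409e+00 3.0000e-04 1.7042e+00] 67.06705471159566
```

Emit:
{"fn": "carry_out", "kwargs": {"series": [{"delta_pos": [2, -262, -30], "turn": [0, 0, -1.612], "hand": 1}, {"delta_pos": [2, -262, -30], "turn": [0, 0, -1.612], "hand": 1}, {"delta_pos": [2, -262, -30], "turn": [0, 0, -1.612], "hand": 1}, {"delta_pos": [2, -262, -30], "turn": [0, 0, -1.612], "hand": 1}, {"delta_pos": [2, -262, -30], "turn": [0, 0, -1.612], "hand": 1}, {"delta_pos": [2, -262, -30], "turn": [0, 0, -1.612], "hand": 1}, {"delta_pos": [2, -262, -30], "turn": [0, 0, -1.612], "hand": 1}, {"delta_pos": [2, -262, -30], "turn": [0, 0, -1.612], "hand": 1}]}}

```text
clock: 21.5
eef_pos: [420.4, -183.4, 219.6]
eef_rot: [3.141, 0.001, 0.204]
wrist_force: [0.3, -0.7, 0.2]
finger_gap: 94.2
```

Run:
```python
from cell import *
s=read_state();print(s['clock'],s['eef_pos'].round(1),s['eef_rot'].round(4),s['finger_gap'])
```

```text
21.5 [ 420.4 -183.4  219.6] [3.141e+00 7.000e-04 2.044e-01] 94.16295492206265
```

Emit:
{"fn": "carry_out", "kwargs": {"series": [{"delta_pos": [0, 0, 0], "turn": [0, 0, -0.112], "hand": 1}]}}

```text
clock: 21.62
eef_pos: [420.4, -183.3, 219.6]
eef_rot: [3.141, 0.001, 0.094]
wrist_force: [-0.4, 0.4, 0.7]
finger_gap: 93.9
```

Emit:
{"fn": "carry_out", "kwargs": {"series": [{"delta_pos": [0, 0, -10], "turn": [0.048, -0.521, 0], "hand": 1}, {"delta_pos": [15, 1, -60], "turn": [0.048, -0.521, 0], "hand": 1}, {"delta_pos": [35, 2.5, -119], "turn": [0.048, -0.521, 0], "hand": 1}, {"delta_pos": [35, 2.5, -119], "turn": [0.048, -0.521, 0], "hand": 1}, {"delta_pos": [35, 2.5, -119], "turn": [0.048, -0.521, 0], "hand": 1}]}}

```text
clock: 22.25
eef_pos: [455.0, -180.7, 100.1]
eef_rot: [3.139, -0.521, 0.098]
wrist_force: [0.6, 0.2, -0.6]
finger_gap: 94.1
```

Run:
```python
from cell import *
import cv2,pickle
s=read_state();print(s['clock'],s['eef_pos'].round(1),s['eef_rot'].round(4),s['finger_gap'])
pickle.dump(get_calibration('wrist'),open('pics/w13.pkl','wb'))
a=camera('wrist')[:,:,::-1];cv2.imwrite("pics/w13.png",a)
```

```text
22.25 [ 455.  -180.7  100.1] [ 3.139  -0.5211  0.0984] 94.1109024069574
```

View pics/w13.png

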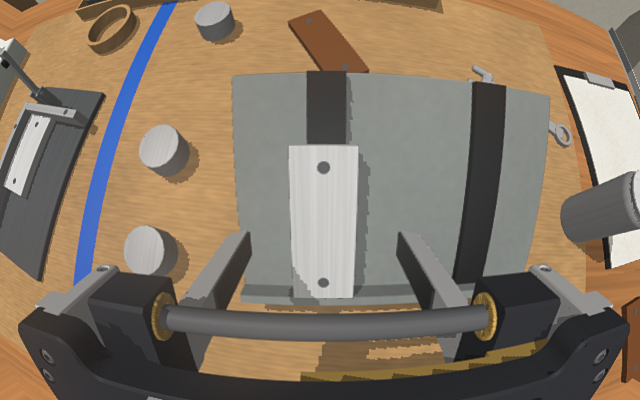

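Emit:
{"fn": "carry_out", "kwargs": {"series": [{"delta_pos": [10, 1, -17], "turn": [0, 0, 0], "hand": 1}, {"delta_pos": [19.2, 1.5, -33.5], "turn": [0, 0, 0], "hand": 0.9}, {"delta_pos": [19.2, 1.5, -33.5], "turn": [0, 0, 0], "hand": 0.7}, {"delta_pos": [19.2, 1.5, -33.5], "turn": [0, 0, 0], "hand": 0.35}, {"delta_pos": [19.2, 1.5, -33.5], "turn": [0, 0, 0], "hand": 0.35}, {"delta_pos": [19.2, 1.5, -33.5], "turn": [0, 0, 0], "hand": 0.35}, {"delta_pos": [19.2, 1.5, -33.5], "turn": [0, 0, 0], "hand": 0.35}, {"delta_pos": [19.2, 1.5, -33.5], "turn": [0, 0, 0], "hand": 0.35}], "squeeze": 40}}

```text
clock: 23.3
eef_pos: [475.1, -180.1, 68.1]
eef_rot: [3.137, -0.523, 0.099]
wrist_force: [-4.6, 2.0, 7.8]
finger_gap: 47.6
```

Emit:
{"fn": "carry_out", "kwargs": {"series": [{"delta_pos": [-5, -0.5, 9], "turn": [0, 0, 0], "hand": 0.35}, {"delta_pos": [-15, -1.5, 26], "turn": [0, 0, 0], "hand": 0.35}, {"delta_pos": [-30, -3, 52], "turn": [0, 0, 0], "hand": 0.35}, {"delta_pos": [-50, -5, 100], "turn": [0, 0, 0], "hand": 0.35}, {"delta_pos": [-60, -5, 160], "turn": [0, 0, 0], "hand": 0.35}, {"delta_pos": [-60, -5, 180], "turn": [0, 0, 0], "hand": 0.35}, {"delta_pos": [-60, -5, 180], "turn": [0, 0, 0], "hand": 0.35}]}}

```text
clock: 24.18
eef_pos: [414.8, -185.5, 248.8]
eef_rot: [3.134, -0.524, 0.1]
wrist_force: [-0.1, 0.2, -2.4]
finger_gap: 47.2
```

Run:
```python
from cell import *
import cv2,pickle
s=read_state();print(s['clock'],s['eef_pos'].round(1),s['eef_rot'].round(4),s['finger_gap'],s['wrist_force'])
pickle.dump(get_calibration('wrist'),open('pics/w14.pkl','wb'))
a=camera('wrist')[:,:,::-1];cv2.imwrite("pics/w14.png",a)
```

```text
24.175 [ 414.8 -185.5  248.8] [ 3.1344 -0.5242  0.0998] 47.239637416445355 [-0.05720093  0.16534307 -2.43698969]
```

View pics/w14.png

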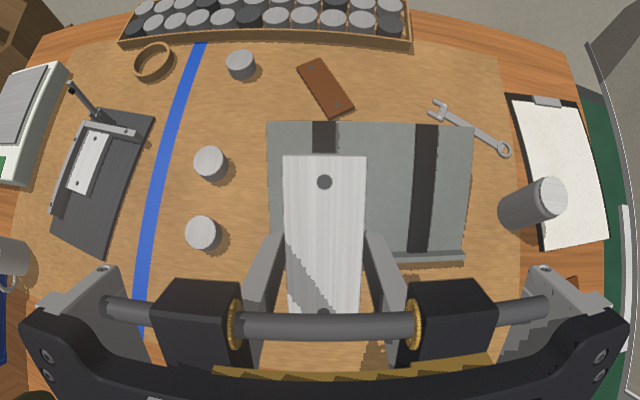

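Emit:
{"fn": "carry_out", "kwargs": {"series": [{"delta_pos": [-5, 60, 0], "turn": [-0.052, 0.521, 0], "hand": 0.35}, {"delta_pos": [20, 340, 0], "turn": [-0.052, 0.521, 0], "hand": 0.35}, {"delta_pos": [20, 340, 0], "turn": [-0.052, 0.521, 0], "hand": 0.35}, {"delta_pos": [20, 340, 0], "turn": [-0.052, 0.521, 0], "hand": 0.35}, {"delta_pos": [20, 340, 0], "turn": [-0.052, 0.521, 0], "hand": 0.35}, {"delta_pos": [20, 340, 0], "turn": [-0.052, 0.521, 0], "hand": 0.35}, {"delta_pos": [20, 340, 0], "turn": [-0.052, 0.521, 0], "hand": 0.35}, {"delta_pos": [20, 340, 0], "turn": [-0.052, 0.521, 0], "hand": 0.35}]}}

```text
clock: 25.22
eef_pos: [434.6, 154.5, 246.2]
eef_rot: [3.136, 0.003, 0.1]
wrist_force: [0.5, -0.3, -2.0]
finger_gap: 47.5
```

Emit:
{"fn": "carry_out", "kwargs": {"series": [{"delta_pos": [30, 40, 0], "turn": [0, 0, 1.45], "hand": 0.35}, {"delta_pos": [30, 40, 0], "turn": [0, 0, 1.45], "hand": 0.35}, {"delta_pos": [30, 40, 0], "turn": [0, 0, 1.45], "hand": 0.35}, {"delta_pos": [30, 40, 0], "turn": [0, 0, 1.45], "hand": 0.35}, {"delta_pos": [30, 40, 0], "turn": [0, 0, 1.45], "hand": 0.35}, {"delta_pos": [30, 40, 0], "turn": [0, 0, 1.45], "hand": 0.35}, {"delta_pos": [30, 40, 0], "turn": [0, 0, 1.45], "hand": 0.35}, {"delta_pos": [30, 40, 0], "turn": [0, 0, 1.45], "hand": 0.35}]}}

```text
clock: 26.22
eef_pos: [465.2, 193.2, 246.9]
eef_rot: [3.138, 0.001, 1.552]
wrist_force: [0.2, 1.0, -1.9]
finger_gap: 47.5
```

Run:
```python
from cell import *
s=read_state();print(s['clock'],s['eef_pos'].round(1),s['eef_rot'].round(4),s['finger_gap'])
```

```text
26.225 [465.2 193.2 246.9] [3.1379e+00 1.1000e-03 1.5522e+00] 47.51045871925186
```

Emit:
{"fn": "carry_out", "kwargs": {"series": [{"delta_pos": [51, 56, 0], "turn": [0, 0, 1.433], "hand": 0.35}, {"delta_pos": [51, 56, 0], "turn": [0, 0, 1.433], "hand": 0.35}, {"delta_pos": [51, 56, 0], "turn": [0, 0, 1.433], "hand": 0.35}, {"delta_pos": [51, 56, 0], "turn": [0, 0, 1.433], "hand": 0.35}, {"delta_pos": [51, 56, 0], "turn": [0, 0, 1.433], "hand": 0.35}, {"delta_pos": [51, 56, 0], "turn": [0, 0, 1.433], "hand": 0.35}, {"delta_pos": [51, 56, 0], "turn": [0, 0, 1.433], "hand": 0.35}, {"delta_pos": [51, 56, 0], "turn": [0, 0, 1.433], "hand": 0.35}]}}

```text
clock: 27.22
eef_pos: [516.4, 249.0, 246.9]
eef_rot: [3.138, -0.0, 2.985]
wrist_force: [1.0, 0.6, -1.3]
finger_gap: 46.9
```

Run:
```python
from cell import *
s=read_state();print(s['clock'],s['eef_pos'].round(1),s['eef_rot'].round(4),s['finger_gap'])
```

```text
27.225 [516.4 249.  246.9] [ 3.1376e+00 -2.0000e-04  2.9848e+00] 46.86094729489418
```

Emit:
{"fn": "carry_out", "kwargs": {"series": [{"delta_pos": [0, 0, -60], "turn": [0, 0, 0], "hand": 0.35}, {"delta_pos": [0, 0, -120], "turn": [0, 0, 0], "hand": 0.35}, {"delta_pos": [0, 0, -170], "turn": [0, 0, 0], "hand": 0.35}, {"delta_pos": [0, 0, -200], "turn": [0, 0, 0], "hand": 0.35}, {"delta_pos": [0, 0, -212], "turn": [0, 0, 0], "hand": 0.35}, {"delta_pos": [0, 0, -217], "turn": [0, 0, 0], "hand": 0.35}, {"delta_pos": [0, 0, -217], "turn": [0, 0, 0], "hand": 0.35}]}}

```text
clock: 28.1
eef_pos: [516.6, 250.7, 31.4]
eef_rot: [3.136, 0.002, 2.982]
wrist_force: [-0.3, 0.3, -1.9]
finger_gap: 47.6
```

Run:
```python
from cell import *
import cv2,pickle
s=read_state();print(s['clock'],s['eef_pos'].round(1),s['eef_rot'].round(4),s['finger_gap'],s['wrist_force'])
pickle.dump(get_calibration('wrist'),open('pics/w15.pkl','wb'))
a=camera('wrist')[:,:,::-1];cv2.imwrite("pics/w15.png",a)
```

```text
28.1 [516.6 250.7  31.4] [3.1363e+00 1.7000e-03 2.9816e+00] 47.63497435174749 [-0.32241772  0.34417455 -1.90591974]
```

View pics/w15.png

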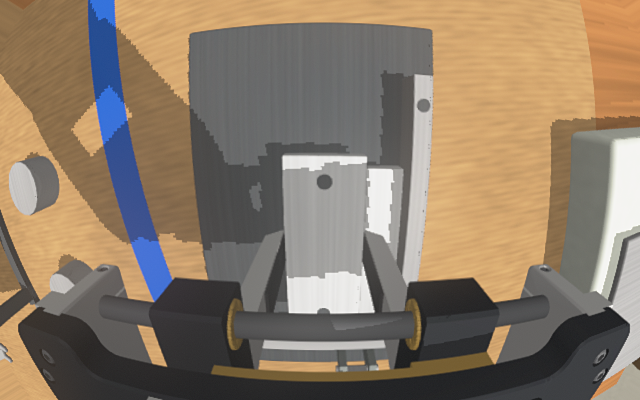

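Good: narrow plate hovers over the wide one (wide's corner visible at (385,168), fence to its right). Lowering slowly.

Emit:
{"fn": "carry_out", "kwargs": {"series": [{"delta_pos": [0, 0, -3], "turn": [0, 0, 0], "hand": 0.35}, {"delta_pos": [0, 0, -4], "turn": [0, 0, 0], "hand": 0.35}, {"delta_pos": [0, 0, -4], "turn": [0, 0, 0], "hand": 0.35}]}}

```text
clock: 28.52
eef_pos: [516.1, 250.9, 26.6]
eef_rot: [3.137, 0.001, 2.982]
wrist_force: [-0.2, -0.0, -1.7]
finger_gap: 47.5
```

Emit:
{"fn": "carry_out", "kwargs": {"series": [{"delta_pos": [0, 0, -1], "turn": [0, 0, 0], "hand": 0.35}, {"delta_pos": [0, 0, -1], "turn": [0, 0, 0], "hand": 0.35}]}}

```text
clock: 28.78
eef_pos: [516.2, 250.9, 25.8]
eef_rot: [3.137, 0.001, 2.982]
wrist_force: [-0.7, -0.4, 0.6]
finger_gap: 47.5
```

Emit:
{"fn": "carry_out", "kwargs": {"series": [{"delta_pos": [0, 0, -1], "turn": [0, 0, 0], "hand": 0.35}, {"delta_pos": [0, 0, -1], "turn": [0, 0, 0], "hand": 0.35}]}}

```text
clock: 29.02
eef_pos: [516.2, 250.9, 25.7]
eef_rot: [3.137, 0.001, 2.982]
wrist_force: [-5.8, -3.1, 13.6]
finger_gap: 47.6
```

Emit:
{"fn": "carry_out", "kwargs": {"series": [{"delta_pos": [0, 0, 1], "turn": [0, 0, 0], "hand": 0.35}, {"delta_pos": [0, 0, 1], "turn": [0, 0, 0], "hand": 0.62}, {"delta_pos": [0, 0, 1], "turn": [0, 0, 0], "hand": 0.62}, {"delta_pos": [0, 0, 1], "turn": [0, 0, 0], "hand": 0.62}, {"delta_pos": [0, 0, 10], "turn": [0, 0, 0], "hand": 0.62}, {"delta_pos": [0, 0, 60], "turn": [0, 0, 0], "hand": 0.62}, {"delta_pos": [0, 0, 90], "turn": [0, 0, 0], "hand": 0.5}, {"delta_pos": [0, 0, 90], "turn": [0, 0, 0], "hand": 0}]}}

```text
clock: 30.02
eef_pos: [517.1, 251.3, 117.4]
eef_rot: [3.134, 0.005, 2.982]
wrist_force: [-0.2, -0.4, -0.5]
finger_gap: 41.5
```

Run:
```python
from cell import *
import cv2,pickle
s=read_state();print(s['clock'],s['eef_pos'].round(1),s['eef_rot'].round(4),s['finger_gap'],s['wrist_force'])
pickle.dump(get_calibration('wrist'),open('pics/w16.pkl','wb'))
a=camera('wrist')[:,:,::-1];cv2.imwrite("pics/w16.png",a)
cv2.imwrite("pics/w16c.png",cv2.resize(a[120:310,240:410],None,fx=4,fy=3.1,interpolation=cv2.INTER_CUBIC))
```

```text
30.025 [517.1 251.3 117.4] [3.1344 0.0047 2.9821] 41.49589325850064 [-0.21001459 -0.405142   -0.50918598]
```

View pics/w16c.png

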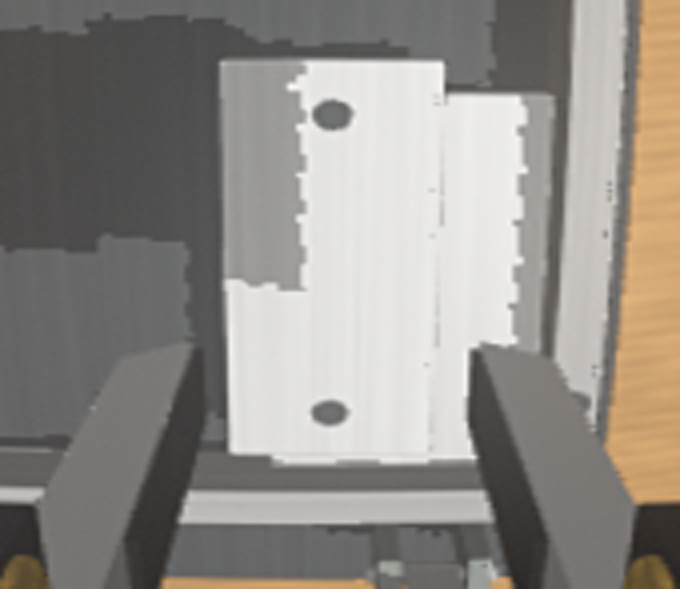

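Run:
```python
from jig import *
np.set_printoptions(precision=2,suppress=True)
c=pickle.load(open('pics/w16.pkl','rb'));K,T=c['intrinsics'],c['pose']
D=lambda p:(np.array(p)+.5)/np.array((4,3.1))-.5+np.array((240,120))
v=np.array([598.5,288.8,-.156])
f=lambda p,z:inv(v,onz(K,T,D(p),z,True))
for n,p in [("-x+y",(444,62)),("-x-y",(220,62)),("+x+y",(429,454)),("+x-y",(231,454))]:print("nar",n,f(p,34))
print("wide",f((553,95),22),f((470,462),22))
print("fence",f((570,50),38),f((555,340),38),f((300,490),38))
print(inv(v,[517.1,251.3]))
```

```text
nar -x+y [-130.85  -26.36]
nar -x-y [-131.07  -74.01]
nar +x+y [-10.91 -27.35]
nar +x-y [-11.23 -75.05]
wide [-120.4    -0.33] [ -1.12 -15.73]
fence [-134.9     0.08] [-50.46   0.27] [ -0.55 -58.51]
[-74.59 -49.69]
```

Emit:
{"fn": "carry_out", "kwargs": {"series": [{"delta_pos": [-3, -46, 0], "turn": [0, 0, 0], "hand": 0}, {"delta_pos": [-3, -46, -20], "turn": [0, 0, 0.003], "hand": 0}, {"delta_pos": [-3, -46, -60], "turn": [0, 0, 0.003], "hand": 0}, {"delta_pos": [-3, -46, -82], "turn": [0, 0, 0.003], "hand": 0}, {"delta_pos": [-3, -46, -87], "turn": [0, 0, 0.003], "hand": 0}, {"delta_pos": [-3, -46, -87], "turn": [0, 0, 0.003], "hand": 0}]}}

```text
clock: 30.82
eef_pos: [513.0, 204.8, 27.5]
eef_rot: [3.137, 0.0, 2.985]
wrist_force: [-0.3, 0.5, -0.3]
finger_gap: 0.2
```

Run:
```python
from cell import *
from jig import *
s=read_state();print(s['clock'],s['eef_pos'].round(1),s['eef_rot'].round(4),s['finger_gap'],s['wrist_force'].round(1),inv(np.array([598.5,288.8,-.156]),s['eef_pos']))
```

```text
30.825 [513.  204.8  27.5] [3.1372e+00 1.0000e-04 2.9851e+00] 0.24497960563105414 [-0.3  0.5 -0.3] [-71.44493929 -96.23047174]
```

Emit:
{"fn": "carry_out", "kwargs": {"series": [{"delta_pos": [1.2, 7.9, -1], "turn": [0, 0, 0], "hand": 0}, {"delta_pos": [2.0, 12.8, -1], "turn": [0, 0, 0], "hand": 0}, {"delta_pos": [2.7, 17.3, -1], "turn": [0, 0, 0], "hand": 0}, {"delta_pos": [3.4, 21.7, -1], "turn": [0, 0, 0], "hand": 0}, {"delta_pos": [4.0, 25.7, -1], "turn": [0, 0, 0], "hand": 0}, {"delta_pos": [4.7, 29.6, -1], "turn": [0, 0, 0], "hand": 0}, {"delta_pos": [5.1, 32.6, -1], "turn": [0, 0, 0], "hand": 0}, {"delta_pos": [5.4, 34.1, -1], "turn": [0, 0, 0], "hand": 0}]}}

```text
clock: 31.82
eef_pos: [518.7, 239.0, 26.9]
eef_rot: [3.137, 0.001, 2.985]
wrist_force: [-1.6, -6.3, 6.5]
finger_gap: 0.7
```

Emit:
{"fn": "carry_out", "kwargs": {"series": [{"delta_pos": [0.2, 1.2, 0], "turn": [0, 0, 0], "hand": 0}, {"delta_pos": [0.4, 2.5, 0], "turn": [0, 0, 0], "hand": 0}, {"delta_pos": [0.4, 2.5, 0], "turn": [0, 0, 0], "hand": 0}]}}

```text
clock: 32.2
eef_pos: [519.2, 241.5, 26.9]
eef_rot: [3.137, 0.001, 2.985]
wrist_force: [-0.7, -4.4, 5.3]
finger_gap: 0.2
```

Emit:
{"fn": "carry_out", "kwargs": {"series": [{"delta_pos": [0.2, 1, 0], "turn": [0, 0, 0], "hand": 0}, {"delta_pos": [0.2, 1, 0], "turn": [0, 0, 0], "hand": 0}]}}

```text
clock: 32.45
eef_pos: [519.4, 242.4, 27.0]
eef_rot: [3.137, 0.001, 2.985]
wrist_force: [-1.3, -3.6, 5.8]
finger_gap: 0.4
```

Emit:
{"fn": "carry_out", "kwargs": {"series": [{"delta_pos": [0.2, 1, 0], "turn": [0, 0, 0], "hand": 0}, {"delta_pos": [0.2, 1, 0], "turn": [0, 0, 0], "hand": 0}]}}

```text
clock: 32.7
eef_pos: [519.8, 243.2, 27.0]
eef_rot: [3.137, 0.002, 2.985]
wrist_force: [-0.1, -5.9, 5.4]
finger_gap: 0.8
```

Emit:
{"fn": "carry_out", "kwargs": {"series": [{"delta_pos": [0.2, 1, 0], "turn": [0, 0, 0], "hand": 0}, {"delta_pos": [0.2, 1, 0], "turn": [0, 0, 0], "hand": 0}]}}

```text
clock: 32.95
eef_pos: [520.0, 243.7, 27.0]
eef_rot: [3.138, 0.002, 2.985]
wrist_force: [0.6, -11.0, 6.9]
finger_gap: 0.3
```

Emit:
{"fn": "carry_out", "kwargs": {"series": [{"delta_pos": [0.2, 1, 0], "turn": [0, 0, 0], "hand": 0}, {"delta_pos": [0.2, 1, 0], "turn": [0, 0, 0], "hand": 0}]}}

```text
clock: 33.2
eef_pos: [520.0, 243.8, 26.9]
eef_rot: [3.14, 0.001, 2.985]
wrist_force: [-1.1, -17.0, 8.6]
finger_gap: 0.7
```

Emit:
{"fn": "carry_out", "kwargs": {"series": [{"delta_pos": [-1.6, -10, 0], "turn": [0, 0, 0], "hand": 0}, {"delta_pos": [-1.6, -10, 40], "turn": [0, 0, 0], "hand": 0}, {"delta_pos": [-40, 20, 40], "turn": [0, 0, 0], "hand": 0}, {"delta_pos": [-76, 43, 40], "turn": [0, 0, 0], "hand": 0}, {"delta_pos": [-76, 43, 40], "turn": [0, 0, 0], "hand": 0}, {"delta_pos": [-76, 43, 5], "turn": [0, 0, 0], "hand": 0}, {"delta_pos": [-76, 43, 0], "turn": [0, 0, 0], "hand": 0}, {"delta_pos": [-76, 43, 0], "turn": [0, 0, 0], "hand": 0}]}}

```text
clock: 34.2
eef_pos: [444.1, 288.3, 26.8]
eef_rot: [3.137, 0.0, 2.985]
wrist_force: [-0.1, 0.1, 0.3]
finger_gap: 0.8
```

Run:
```python
from cell import *
from jig import *
s=read_state();print(s['clock'],s['eef_pos'].round(1),s['eef_rot'].round(4),s['finger_gap'],s['wrist_force'].round(1),inv(np.array([598.5,288.8,-.156]),s['eef_pos']))
cv2.imwrite("pics/w17.png",camera('wrist')[:,:,::-1])
```

```text
34.2 [444.1 288.3  26.8] [3.1370e+00 5.0000e-04 2.9845e+00] 0.7688201837838662 [-0.1  0.1  0.3] [-152.43957733  -24.51727141]
```

View pics/w17.png

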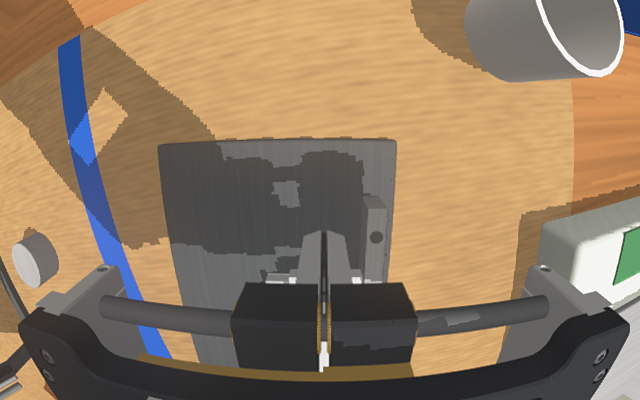

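Emit:
{"fn": "carry_out", "kwargs": {"series": [{"delta_pos": [5.9, -0.9, 0], "turn": [0, 0, 0], "hand": 0}, {"delta_pos": [9.9, -1.6, 0], "turn": [0, 0, 0], "hand": 0}, {"delta_pos": [12.8, -2.0, 0], "turn": [0, 0, 0], "hand": 0}, {"delta_pos": [15.8, -2.5, 0], "turn": [0, 0, 0], "hand": 0}, {"delta_pos": [17.8, -2.8, 0], "turn": [0, 0, 0], "hand": 0}, {"delta_pos": [17.8, -2.8, 0], "turn": [0, 0, 0], "hand": 0}]}}

```text
clock: 35.0
eef_pos: [461.7, 285.6, 26.5]
eef_rot: [3.137, 0.001, 2.985]
wrist_force: [-0.4, -0.1, 0.3]
finger_gap: 0.5
```

Emit:
{"fn": "carry_out", "kwargs": {"series": [{"delta_pos": [1, -0.2, 0], "turn": [0, 0, 0], "hand": 0}, {"delta_pos": [2, -0.3, 0], "turn": [0, 0, 0], "hand": 0}, {"delta_pos": [2, -0.3, 0], "turn": [0, 0, 0], "hand": 0}]}}

```text
clock: 35.38
eef_pos: [463.6, 285.3, 26.5]
eef_rot: [3.137, 0.001, 2.985]
wrist_force: [-2.3, 0.2, 1.0]
finger_gap: 0.3
```

Emit:
{"fn": "carry_out", "kwargs": {"series": [{"delta_pos": [1, -0.2, 0], "turn": [0, 0, 0], "hand": 0}, {"delta_pos": [1, -0.2, 0], "turn": [0, 0, 0], "hand": 0}]}}

```text
clock: 35.62
eef_pos: [464.6, 285.1, 26.5]
eef_rot: [3.137, 0.001, 2.985]
wrist_force: [-0.7, 0.4, -0.0]
finger_gap: 0.4
```

Emit:
{"fn": "carry_out", "kwargs": {"series": [{"delta_pos": [1, -0.2, 0], "turn": [0, 0, 0], "hand": 0}, {"delta_pos": [1, -0.2, 0], "turn": [0, 0, 0], "hand": 0}]}}

```text
clock: 35.88
eef_pos: [465.0, 285.0, 26.5]
eef_rot: [3.137, -0.0, 2.985]
wrist_force: [-4.9, 1.0, 2.8]
finger_gap: 0.4
```

Emit:
{"fn": "carry_out", "kwargs": {"series": [{"delta_pos": [1, -0.2, 0], "turn": [0, 0, 0], "hand": 0}, {"delta_pos": [1, -0.2, 0], "turn": [0, 0, 0], "hand": 0}]}}

```text
clock: 36.12
eef_pos: [465.2, 285.0, 26.4]
eef_rot: [3.138, -0.002, 2.985]
wrist_force: [-11.9, 1.7, 6.9]
finger_gap: 0.6
```

Emit:
{"fn": "carry_out", "kwargs": {"series": [{"delta_pos": [-12, 2, 0], "turn": [0, 0, 0], "hand": 0}, {"delta_pos": [-25, 4, 20], "turn": [0, 0, 0], "hand": 0}, {"delta_pos": [-25, 4, 80], "turn": [0, 0, 0], "hand": 0}, {"delta_pos": [0, 0, 120], "turn": [0, 0, 0], "hand": 0}, {"delta_pos": [0, 0, 120], "turn": [0, 0, 0], "hand": 0}, {"delta_pos": [0, 0, 120], "turn": [0, 0, 0], "hand": 0}]}}

```text
clock: 36.88
eef_pos: [465.8, 284.5, 145.4]
eef_rot: [3.138, -0.0, 2.985]
wrist_force: [-1.0, 0.2, -0.4]
finger_gap: 0.8
```

Run:
```python
from cell import *
import cv2,pickle
s=read_state();print(s['clock'],s['eef_pos'].round(1),s['eef_rot'].round(4),s['finger_gap'],s['wrist_force'].round(1))
pickle.dump(get_calibration('wrist'),open('pics/w18.pkl','wb'))
a=camera('wrist')[:,:,::-1];cv2.imwrite("pics/w18.png",a)
a=camera('scene')[:,:,::-1]
cv2.imwrite("pics/s18.png",cv2.resize(a[220:330,340:460],None,fx=6,fy=5,interpolation=cv2.INTER_CUBIC))
```

```text
36.875 [465.8 284.5 145.4] [ 3.1378e+00 -3.0000e-04  2.9849e+00] 0.7503960787211261 [-1.   0.2 -0.4]
```

View pics/s18.png

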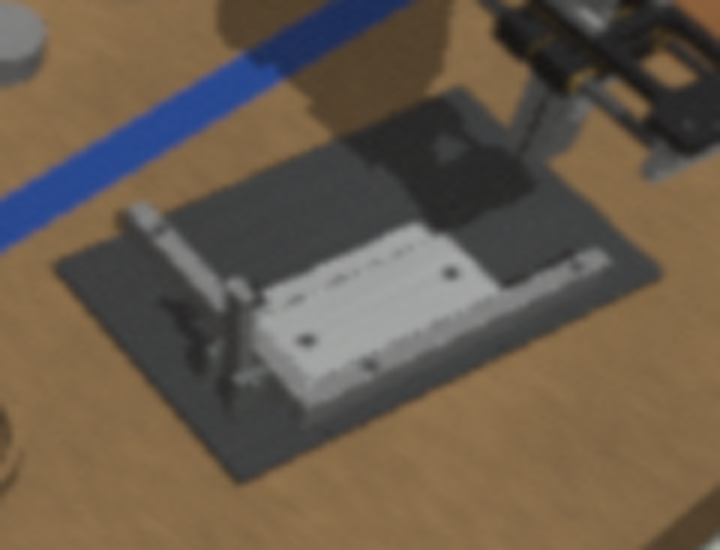

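View pics/w18.png

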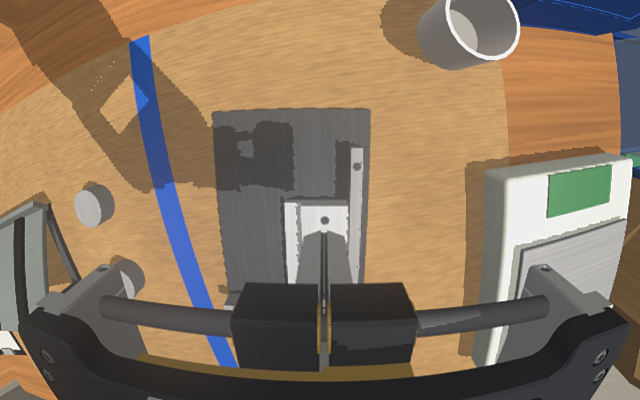

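Emit:
{"fn": "carry_out", "kwargs": {"series": [{"delta_pos": [28, -60, 20], "turn": [0, 0, 0], "hand": 0}, {"delta_pos": [35, -80, 20], "turn": [0, 0, 0], "hand": 0}, {"delta_pos": [35, -80, 20], "turn": [0, 0, 0], "hand": 0}]}}

```text
clock: 37.35
eef_pos: [501.4, 203.5, 165.7]
eef_rot: [3.138, -0.0, 2.983]
wrist_force: [0.2, 0.5, -0.4]
finger_gap: 0.6
```

Run:
```python
from cell import *
import cv2,pickle
s=read_state();print(s['clock'],s['eef_pos'].round(1),s['eef_rot'].round(4))
pickle.dump(get_calibration('wrist'),open('pics/w19.pkl','wb'))
a=camera('wrist')[:,:,::-1];cv2.imwrite("pics/w19.png",a)
cv2.imwrite("pics/w19c.png",cv2.resize(a[140:310,310:460],None,fx=4.5,fy=3.5,interpolation=cv2.INTER_CUBIC))
```

```text
37.35 [501.4 203.5 165.7] [ 3.1376e+00 -5.0000e-04  2.9828e+00]
```

View pics/w19.png

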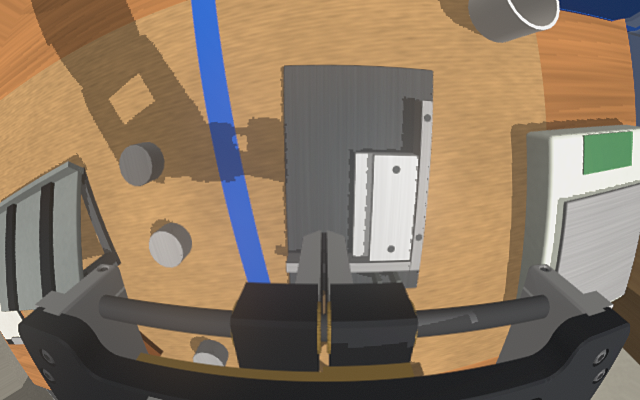

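View pics/w19c.png

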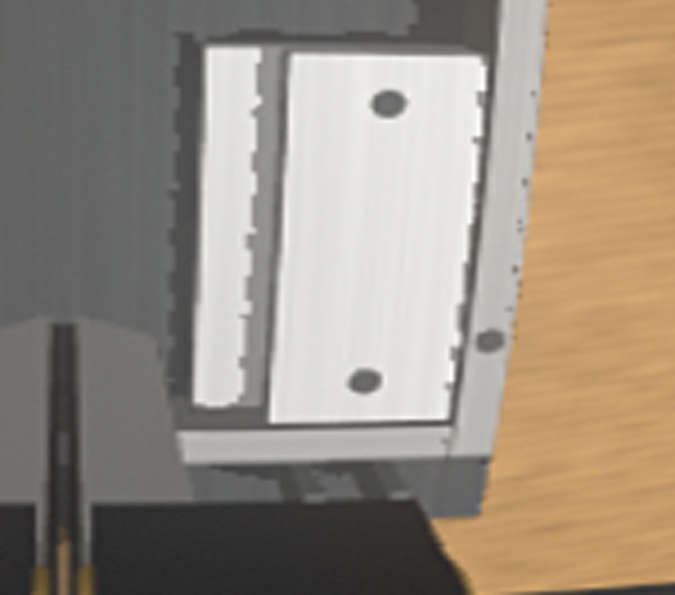

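Run:
```python
from jig import *
np.set_printoptions(precision=2,suppress=True)
c=pickle.load(open('pics/w19.pkl','rb'));K,T=c['intrinsics'],c['pose']
D=lambda p:(np.array(p)+.5)/np.array((4.5,3.5))-.5+np.array((310,140))
v=np.array([598.5,288.8,-.156])
f=lambda p,z:inv(v,onz(K,T,D(p),z,True))
for n,p in [("-x+y",(487,56)),("-x-y",(289,53)),("+x+y",(449,423)),("+x-y",(269,423))]:print("nar",n,f(p,34))
print("nar marks",f((388,103),34),f((364,381),34))
print("wide",f((205,45),22),f((193,405),22))
print("fence",f((497,30),38),f((455,430),38),f((185,432),38),f((440,428),38))
```

```text
nar -x+y [-120.     -0.53]
nar -x-y [-119.99  -47.79]
nar +x+y [1.37 0.02]
nar +x-y [ -0.33 -47.47]
nar marks [-105.32  -23.92] [-14.86 -24.03]
wide [-120.63  -65.82] [ -1.35 -65.77]
fence [-128.35    0.22] [1.96 0.65] [  0.4  -69.15] [ 1.03 -3.48]
```

Run:
```python
from jig import *
import cv2
from cell import camera
np.set_printoptions(precision=1,suppress=True)
v=np.array([598.5,288.8,-.156])
t=camera('top')[:,:,::-1];s=camera('scene')[:,:,::-1]
a=cv2.resize(t[160:200,205:265],None,fx=12,fy=12,interpolation=cv2.INTER_CUBIC)
cv2.imwrite("pics/t20.png",a)
cv2.imwrite("pics/s20.png",cv2.resize(s[255:325,350:420],None,fx=8,fy=8,interpolation=cv2.INTER_CUBIC))
Kt,Tt=cal('top');Ks,Ts=cal('scene')
for th in (1.35,1.5,1.6,1.7):
    P3=P(v,(27-95*np.cos(th),-26,34+95*np.sin(th)))
    print(th,"top crop",(proj(Kt,Tt,P3)-[205,160])*12+6,"scene crop",(proj(Ks,Ts,P3)-[350,255])*8+4)
H=P(v,(27,-26,34));print(H,(proj(Kt,Tt,H)-[205,160])*12+6,(proj(Ks,Ts,H)-[350,255])*8+4)
```

```text
1.35 top crop [189.  230.7] scene crop [312.3 144.5]
1.5 top crop [196.9 183.4] scene crop [279.5 159.9]
1.6 top crop [203.1 152.1] scene crop [256.8 172.2]
1.7 top crop [209.7 121.4] scene crop [233.6 186. ]
[621.1 258.9  44. ] [256.4 206.5] [230.2 303.3]
```

View pics/t20.png

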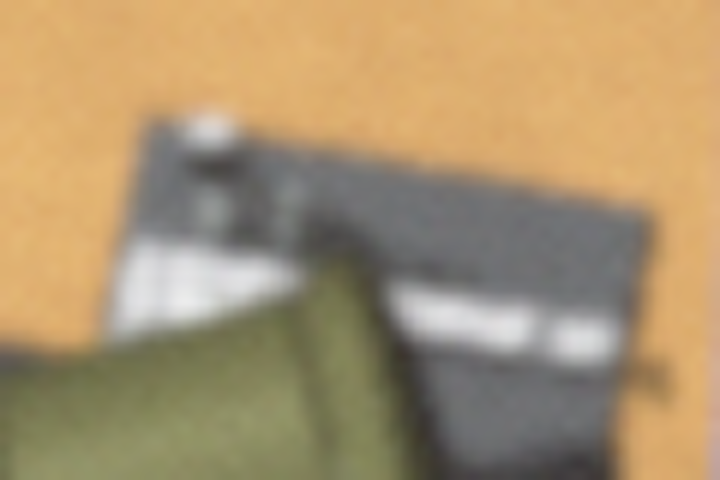

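View pics/s20.png

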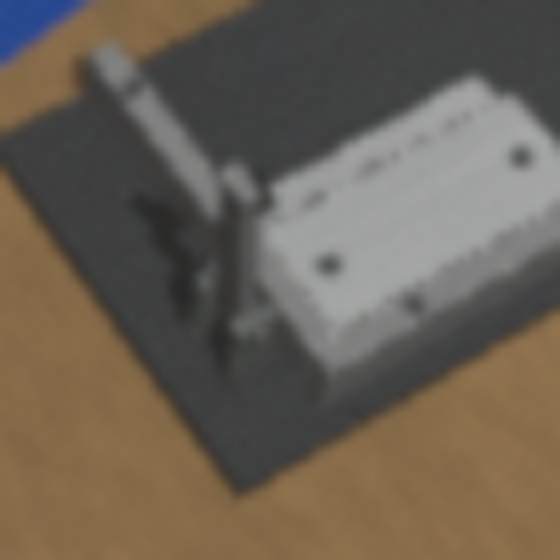

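Emit:
{"fn": "carry_out", "kwargs": {"series": [{"delta_pos": [0, 0, 60], "turn": [0, 0, 0], "hand": 0}, {"delta_pos": [40, 10, 85], "turn": [0, 0, 0], "hand": 0}, {"delta_pos": [95, 30, 85], "turn": [0, 0, 0], "hand": 0}, {"delta_pos": [152, 50, 85], "turn": [0, 0, 0], "hand": 0}, {"delta_pos": [152, 50, 85], "turn": [0, 0, 0], "hand": 0}, {"delta_pos": [152, 50, 85], "turn": [0, 0, 0], "hand": 0}]}}

```text
clock: 38.25
eef_pos: [652.7, 255.6, 250.7]
eef_rot: [3.138, -0.001, 2.986]
wrist_force: [0.4, -0.0, 0.6]
finger_gap: 0.6
```

Run:
```python
from cell import *
from jig import *
s=read_state();print(s['clock'],s['eef_pos'].round(1),s['eef_rot'].round(4),s['wrist_force'].round(1),inv(np.array([598.5,288.8,-.156]),s['eef_pos']))
a=camera('wrist')[:,:,::-1];cv2.imwrite("pics/w21.png",a)
```

```text
38.25 [652.7 255.6 250.7] [ 3.1376e+00 -7.0000e-04  2.9862e+00] [ 0.4 -0.   0.6] [ 58.67912752 -24.36532195]
```

View pics/w21.png

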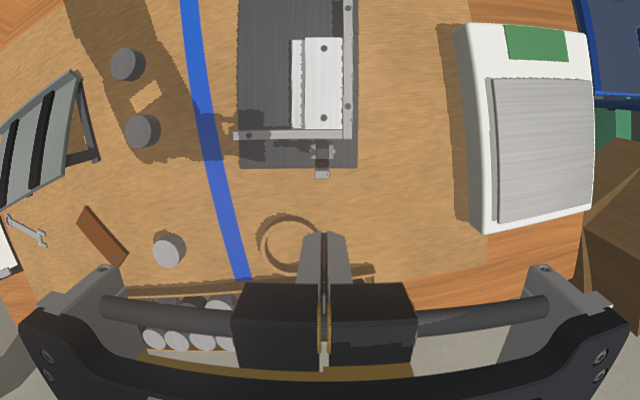

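Emit:
{"fn": "carry_out", "kwargs": {"series": [{"delta_pos": [5, -2, -40], "turn": [0, 0, 0], "hand": 0}, {"delta_pos": [5, -2, -90], "turn": [0, 0, 0], "hand": 0}, {"delta_pos": [5, -2, -131], "turn": [0, 0, 0], "hand": 0}, {"delta_pos": [5, -2, -131], "turn": [0, 0, 0], "hand": 0}]}}

```text
clock: 38.8
eef_pos: [656.5, 252.5, 119.2]
eef_rot: [3.139, -0.003, 2.985]
wrist_force: [0.2, -0.0, 0.5]
finger_gap: 0.7
```

Run:
```python
from cell import *
from jig import *
s=read_state();print(s['clock'],s['eef_pos'].round(1),s['eef_rot'].round(4),s['wrist_force'].round(1),inv(np.array([598.5,288.8,-.156]),s['eef_pos']))
a=camera('wrist')[:,:,::-1];cv2.imwrite("pics/w22.png",a)
```

```text
38.8 [656.5 252.5 119.2] [ 3.1387e+00 -2.8000e-03  2.9853e+00] [ 0.2 -0.   0.5] [ 62.97442791 -26.89150747]
```

View pics/w22.png

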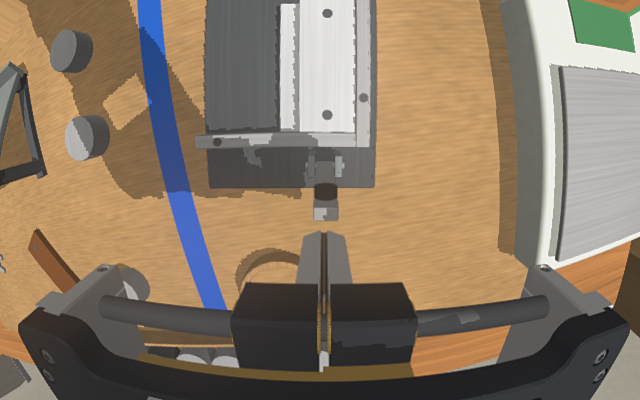

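Emit:
{"fn": "carry_out", "kwargs": {"series": [{"delta_pos": [-9.9, 1.6, 0], "turn": [0, 0, 0], "hand": 0}, {"delta_pos": [-17.8, 2.8, 0], "turn": [0, 0, 0], "hand": 0}, {"delta_pos": [-26.7, 4.2, 0], "turn": [0, 0, 0], "hand": 0}, {"delta_pos": [-35.6, 5.6, -0.6], "turn": [0, 0, 0], "hand": 0}]}}

```text
clock: 39.35
eef_pos: [622.4, 258.5, 120.5]
eef_rot: [3.137, 0.001, 2.985]
wrist_force: [0.7, -0.9, 1.3]
finger_gap: 0.5
```

Run:
```python
from cell import *
from jig import *
s=read_state();print(s['clock'],s['eef_pos'].round(1),s['eef_rot'].round(4),s['wrist_force'].round(1),inv(np.array([598.5,288.8,-.156]),s['eef_pos']))
a=camera('wrist')[:,:,::-1];cv2.imwrite("pics/w23.png",a)
a=camera('scene')[:,:,::-1]
cv2.imwrite("pics/s23.png",cv2.resize(a[220:330,340:460],None,fx=5,fy=5,interpolation=cv2.INTER_CUBIC))
```

```text
39.35 [622.4 258.5 120.5] [3.1366e+00 1.4000e-03 2.9852e+00] [ 0.7 -0.9  1.3] [ 28.27415563 -26.18296274]
```

View pics/w23.png

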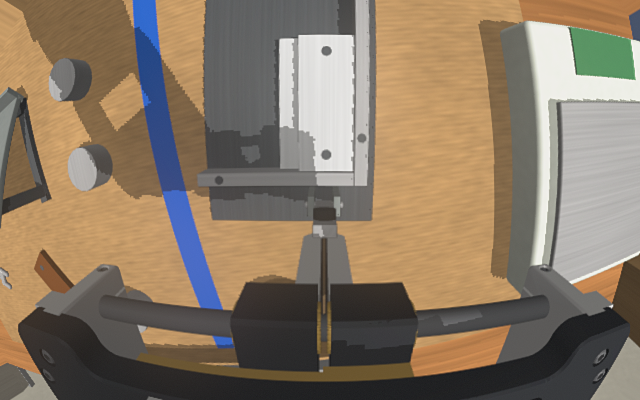

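View pics/s23.png

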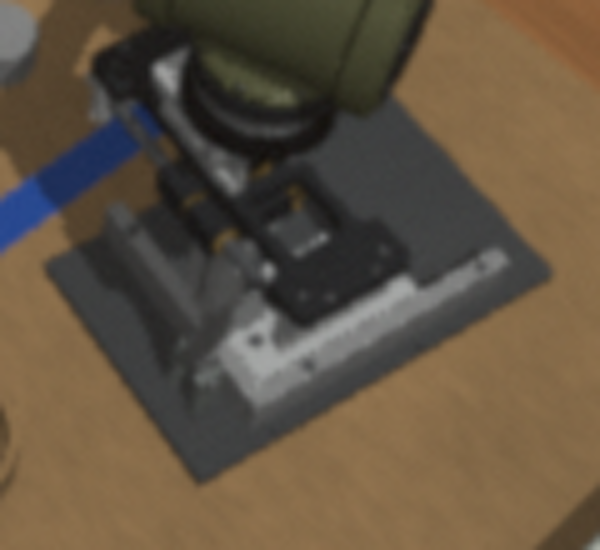

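Emit:
{"fn": "carry_out", "kwargs": {"series": [{"delta_pos": [-10.9, 1.7, -2.7], "turn": [0, 0, 0], "hand": 0}, {"delta_pos": [-21.4, 3.4, -6.6], "turn": [0, 0, 0], "hand": 0}, {"delta_pos": [-31.2, 4.9, -12], "turn": [0, 0, 0], "hand": 0}, {"delta_pos": [-40.2, 6.3, -18.6], "turn": [0, 0, 0], "hand": 0}, {"delta_pos": [-48, 7.6, -26.6], "turn": [0, 0, 0], "hand": 0}, {"delta_pos": [-54.5, 8.6, -35.7], "turn": [0, 0, 0], "hand": 0}, {"delta_pos": [-59.7, 9.4, -45.7], "turn": [0, 0, 0], "hand": 0}, {"delta_pos": [-63.2, 9.9, -56.4], "turn": [0, 0, 0], "hand": 0}]}}

```text
clock: 40.45
eef_pos: [559.3, 268.3, 62.7]
eef_rot: [3.137, 0.0, 2.985]
wrist_force: [0.6, 0.8, 0.8]
finger_gap: 0.6
```

Run:
```python
from cell import *
from jig import *
s=read_state();print(s['clock'],s['eef_pos'].round(1),s['eef_rot'].round(4),s['wrist_force'].round(1),inv(np.array([598.5,288.8,-.156]),s['eef_pos']))
a=camera('wrist')[:,:,::-1];cv2.imwrite("pics/w24.png",a)
a=camera('scene')[:,:,::-1]
cv2.imwrite("pics/s24.png",cv2.resize(a[220:330,340:460],None,fx=5,fy=5,interpolation=cv2.INTER_CUBIC))
```

```text
40.45 [559.3 268.3  62.7] [3.1371e+00 4.0000e-04 2.9851e+00] [0.6 0.8 0.8] [-35.50667255 -26.35043928]
```

View pics/s24.png

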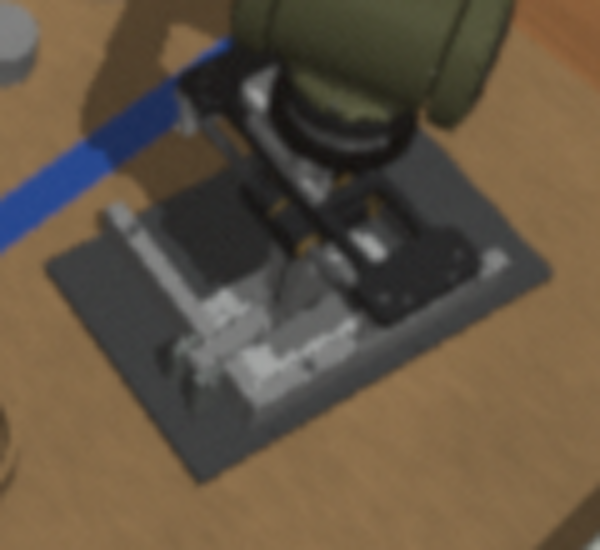

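Bar is nearly down. Press the rest straight down toward z ≈ 48.

Emit:
{"fn": "carry_out", "kwargs": {"series": [{"delta_pos": [-1, 0.2, -4], "turn": [0, 0, 0], "hand": 0}, {"delta_pos": [-2, 0.3, -8], "turn": [0, 0, 0], "hand": 0}, {"delta_pos": [-2, 0.3, -11], "turn": [0, 0, 0], "hand": 0}, {"delta_pos": [-2, 0.3, -12], "turn": [0, 0, 0], "hand": 0}, {"delta_pos": [-2, 0.3, -12], "turn": [0, 0, 0], "hand": 0}]}}

```text
clock: 41.18
eef_pos: [557.7, 268.5, 51.5]
eef_rot: [3.137, 0.001, 2.985]
wrist_force: [-0.5, -0.5, -0.2]
finger_gap: 0.6
```

Emit:
{"fn": "carry_out", "kwargs": {"series": [{"delta_pos": [0, 0, -1], "turn": [0, 0, 0], "hand": 0}, {"delta_pos": [0, 0, -1], "turn": [0, 0, 0], "hand": 0}]}}

```text
clock: 41.42
eef_pos: [557.7, 268.6, 50.5]
eef_rot: [3.137, 0.001, 2.985]
wrist_force: [0.8, -0.0, 0.1]
finger_gap: 0.3
```

Emit:
{"fn": "carry_out", "kwargs": {"series": [{"delta_pos": [0, 0, -1], "turn": [0, 0, 0], "hand": 0}, {"delta_pos": [0, 0, -1], "turn": [0, 0, 0], "hand": 0}]}}

```text
clock: 41.68
eef_pos: [557.6, 268.5, 49.5]
eef_rot: [3.137, 0.001, 2.985]
wrist_force: [0.0, -0.1, -0.2]
finger_gap: 0.8
```

Emit:
{"fn": "carry_out", "kwargs": {"series": [{"delta_pos": [0, 0, -1], "turn": [0, 0, 0], "hand": 0}, {"delta_pos": [0, 0, -1], "turn": [0, 0, 0], "hand": 0}]}}

```text
clock: 41.92
eef_pos: [557.6, 268.6, 48.4]
eef_rot: [3.137, 0.001, 2.985]
wrist_force: [-0.1, -0.0, 0.4]
finger_gap: 0.6
```

Emit:
{"fn": "carry_out", "kwargs": {"series": [{"delta_pos": [0, 0, -1], "turn": [0, 0, 0], "hand": 0}, {"delta_pos": [0, 0, -1], "turn": [0, 0, 0], "hand": 0}]}}

```text
clock: 42.18
eef_pos: [557.8, 268.6, 48.3]
eef_rot: [3.137, 0.001, 2.985]
wrist_force: [-3.6, -1.9, 6.5]
finger_gap: 0.5
```

Emit:
{"fn": "carry_out", "kwargs": {"series": [{"delta_pos": [0, 0, 5], "turn": [0, 0, 0], "hand": 0}, {"delta_pos": [-10, 0, 50], "turn": [0, 0, 0], "hand": 0}, {"delta_pos": [-50, -60, 100], "turn": [0, 0, 0], "hand": 0}, {"delta_pos": [-60, -90, 110], "turn": [0, 0, 0], "hand": 0}, {"delta_pos": [-60, -90, 110], "turn": [0, 0, 0], "hand": 0}, {"delta_pos": [-60, -90, 110], "turn": [0, 0, 0], "hand": 0}]}}

```text
clock: 42.92
eef_pos: [497.9, 178.8, 157.5]
eef_rot: [3.137, 0.001, 2.985]
wrist_force: [-0.1, 0.4, -1.0]
finger_gap: 0.9
```

Run:
```python
from cell import *
import cv2,pickle
s=read_state();print(s['clock'],s['eef_pos'].round(1),s['eef_rot'].round(4),s['wrist_force'].round(1))
pickle.dump(get_calibration('wrist'),open('pics/w25.pkl','wb'))
a=camera('wrist')[:,:,::-1];cv2.imwrite("pics/w25.png",a)
cv2.imwrite("pics/w25c.png",cv2.resize(a[140:310,310:460],None,fx=4.5,fy=3.5,interpolation=cv2.INTER_CUBIC))
a=camera('scene')[:,:,::-1]
cv2.imwrite("pics/s25.png",cv2.resize(a[220:330,340:460],None,fx=6,fy=5,interpolation=cv2.INTER_CUBIC))
cv2.imwrite("pics/s25f.png",a)
```

```text
42.925 [497.9 178.8 157.5] [3.1366e+00 9.0000e-04 2.9847e+00] [-0.1  0.4 -1. ]
```

View pics/w25c.png

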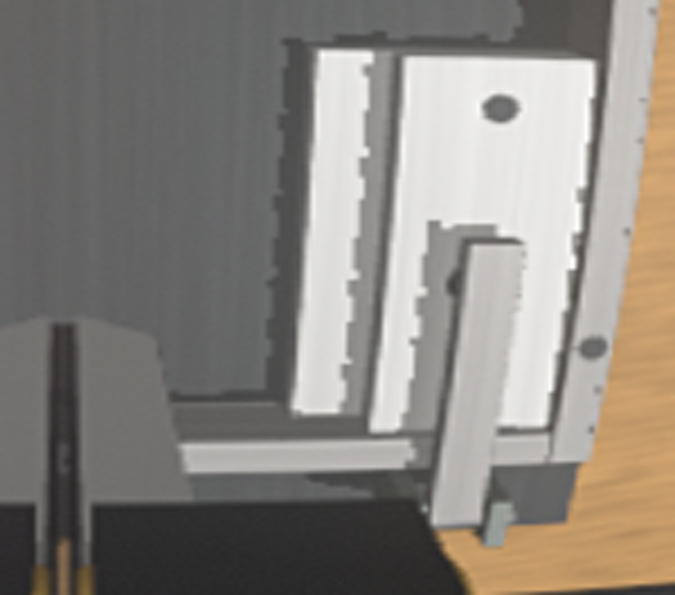

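View pics/s25.png

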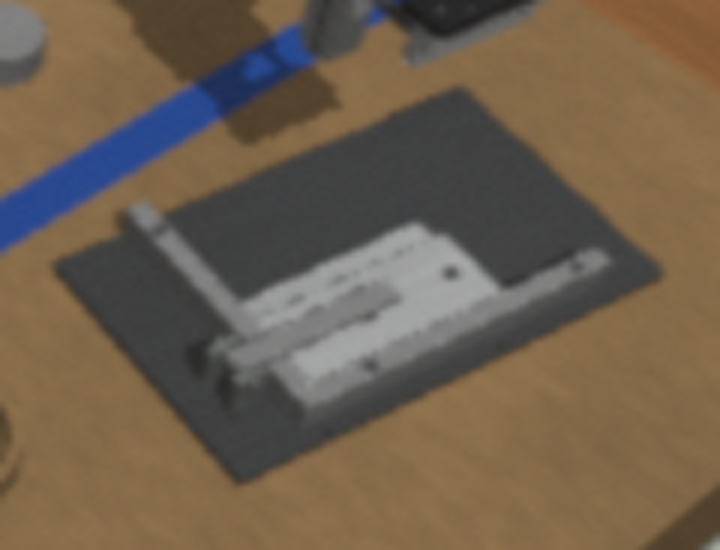

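View pics/w25.png

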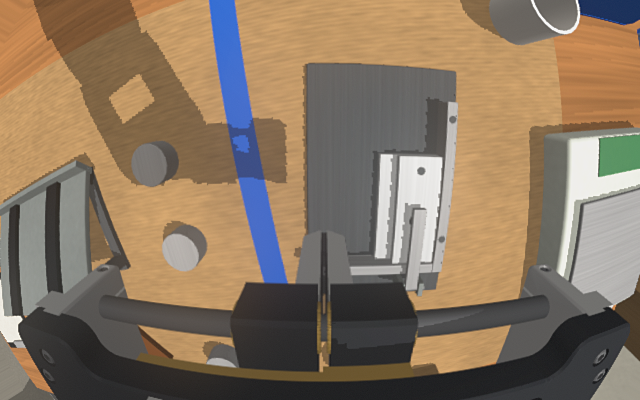

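Run:
```python
from jig import *
np.set_printoptions(precision=2,suppress=True)
c=pickle.load(open('pics/w25.pkl','rb'));K,T=c['intrinsics'],c['pose']
D=lambda p:(np.array(p)+.5)/np.array((4.5,3.5))-.5+np.array((310,140))
v=np.array([598.5,288.8,-.156])
f=lambda p,z:inv(v,onz(K,T,D(p),z,True))
for n,p in [("-x+y",(596,60)),("-x-y",(402,57)),("+x+y",(551,430)),("+x-y",(370,431))]:print("nar",n,f(p,34))
print("wide",f((314,48),22),f((291,412),22))
for z in (44,48,52): print("bar end z",z,f((469,244),z),f((524,244),z))
Ks,Ts=cal('scene')
for th in (-.05,0,.05,.1):
    print(th,[(proj(Ks,Ts,P(v,(27-95*np.cos(th)+4*np.sin(th),-26+w,34+95*np.sin(th)+4*np.cos(th))))-[340,220])*[6,5]+[3,2.5] for w in(-7,7)])
    print('   wrist',[(proj(K,T,P(v,(27-95*np.cos(th)+4*np.sin(th),-26+w,34+95*np.sin(th)+4*np.cos(th))),True)-[310,140])*[4.5,3.5]+[2,1.5] for w in(-7,7)])
```

```text
nar -x+y [-120.4    -0.97]
nar -x-y [-119.99  -48.17]
nar +x+y [1.47 0.98]
nar +x-y [ -0.41 -47.65]
wide [-120.65  -66.22] [ -1.8  -65.99]
bar end z 44 [-66.59 -31.46] [-66.47 -17.96]
bar end z 48 [-67.89 -32.75] [-67.77 -19.43]
bar end z 52 [-69.18 -34.03] [-69.07 -20.89]
-0.05 [array([380.34, 282.09]), array([398.14, 300.2 ])]
   wrist [array([462.54, 238.68]), array([519.72, 238.33])]
0 [array([381.81, 278.06]), array([399.67, 296.2 ])]
   wrist [array([468.23, 243.89]), array([526.09, 243.48])]
0.05 [array([382.91, 274.2 ]), array([400.83, 292.37])]
   wrist [array([473.96, 250.03]), array([532.51, 249.55])]
0.1 [array([383.62, 270.51]), array([401.61, 288.71])]
   wrist [array([479.72, 257.11]), array([538.96, 256.55])]
```

Run:
```python
from cell import *
print(sign_off())
```

```text
the job is handed in; nothing more can be done
None
```

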